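# Fetch the squeegee from behind the ink bottles

## Task

The hand squeegee is stowed in the pocket of the ink rack behind the three ink bottles: first stand all three bottles in the black side tray, then draw the squeegee out and stand it blade down, lengthwise, in the drip stand while the bottles wait in the tray. Then put the bottles back in the rack, each standing centred on the tile of its own colour, and never let a bottle tip over on the way.

Things in the scene. Friction and masses are not known exactly. Their poses are not given: they have to be found in the camera images.
- red_ink_mid (a point): red ink bottle, 0.26 kg, white label band: round body 52 mm across, straight from the base to 122 mm up, red cap 31 mm across up to 148 mm. The point is its centre, 74 mm above its base; z up. Starts on the red tile, 16 mm clear of the next bottle. Hold it 105 to 118 mm above its base, fingers before and behind the row (tile's x): there the tips clear squeegee and rack.
- yellow_ink_mid (a point): yellow ink bottle, 0.26 kg, white label band: round body 52 mm across, straight from the base to 122 mm up, yellow cap 31 mm across up to 148 mm. The point is its centre, 74 mm above its base; z up. Starts on the yellow tile, 16 mm clear of the next bottle. Hold it 105 to 118 mm above its base, fingers before and behind the row (tile's x): there the tips clear squeegee and rack.
- blue_ink_mid (a point): blue ink bottle, 0.26 kg, white label band: round body 52 mm across, straight from the base to 122 mm up, blue cap 31 mm across up to 148 mm. The point is its centre, 74 mm above its base; z up. Starts on the blue tile, 16 mm clear of the next bottle. Hold it 105 to 118 mm above its base, fingers before and behind the row (tile's x): there the tips clear squeegee and rack.
- red_tile: flat red place tile fixed in the ink rack, 60 mm wide (its y), 86 mm deep, 3 mm thick; shows in front of its bottle. Origin: underside, below where the bottle's centre belongs (ring 58 mm across); the bottle stands 3 mm above it. x points to the back of the rack (the squeegee), y along the row; tiles are 68 mm apart.
- yellow_tile: flat yellow place tile fixed in the ink rack, 60 mm wide (its y), 86 mm deep, 3 mm thick; shows in front of its bottle. Origin: underside, below where the bottle's centre belongs (ring 58 mm across); the bottle stands 3 mm above it. x points to the back of the rack (the squeegee), y along the row; tiles are 68 mm apart.
- blue_tile: flat blue place tile fixed in the ink rack, 60 mm wide (its y), 86 mm deep, 3 mm thick; shows in front of its bottle. Origin: underside, below where the bottle's centre belongs (ring 58 mm across); the bottle stands 3 mm above it. x points to the back of the rack (the squeegee), y along the row; tiles are 68 mm apart.
- squeegee_mid (a point): hand squeegee, 0.15 kg, 85 mm high: wooden handle 124 long (y) x 20 thick (x) x 58 mm high over a green blade 9 mm thick. The point is its centre, 42.5 mm above the blade's edge; z up. Starts blade down in the rack's pocket, 23 mm wide inside, 48 mm behind the row's centre line; pocket walls reach 44 mm above the blade's edge, so only the handle's top 41 mm is free. Draw it straight up.
- ink_rack: grey steel ink rack, fixed. Origin: on the table under the middle of the bottle row; x to the back (pocket), y along the row. Base plate 240 mm along y, from 65 mm before to 85 mm behind the row, 6 mm thick: tiles and blade rest on it. Pocket walls reach 50 mm above the table, side cheeks 22 mm.
- side_tray: black open tray, the side area, fixed: 262 mm long (its y), 112 mm wide (its x), 18 mm high, walls and floor 4 mm. Origin: centre of its underside; bottles stand 4 mm above it. Room for three bottles in a row along y, 80 mm apart.
- drip_stand: steel squeegee drip stand, fixed: open trough 36 mm wide (its x) by 156 mm long (its y) inside, walls 4 mm thick, 50 mm high. Origin: centre of its underside, floor 4 mm above it. The squeegee stands in it blade down, lengthwise, blade on the floor; it may lean on a wall. Small loose items on the bench are all below 65 mm.
Things that resemble listed ones, but are neither listed nor needed, are in the scene too. What is shaped like the part that bears yellow_ink_mid but green is not meant. Of the things that look like the part that bears blue_ink_mid, the larger one is meant.

How it is judged:
On the way, in this order (a step that is already met when the one before it is completed fails the run):
1. all three bottles stand upright in the side tray (x of red_ink_mid in the frame of side_tray between -0.04 and 0.04 m and y of red_ink_mid in the frame of side_tray between -0.115 and 0.115 m and z of red_ink_mid in the frame of side_tray between 0.072 and 0.084 m and angle between each of red_ink_mid, yellow_ink_mid, blue_ink_mid's own z axis and vertical below 0.12 rad and x of yellow_ink_mid in the frame of side_tray between -0.04 and 0.04 m and y of yellow_ink_mid in the frame of side_tray between -0.115 and 0.115 m and z of yellow_ink_mid in the frame of side_tray between 0.072 and 0.084 m and x of blue_ink_mid in the frame of side_tray between -0.04 and 0.04 m and y of blue_ink_mid in the frame of side_tray between -0.115 and 0.115 m and z of blue_ink_mid in the frame of side_tray between 0.072 and 0.084 m), for 0.2 s.
2. the squeegee stands in the drip stand while the three bottles still stand in the side tray (all of step 1 and x of squeegee_mid in the frame of drip_stand between -0.02 and 0.02 m and y of squeegee_mid in the frame of drip_stand between -0.022 and 0.022 m and z of squeegee_mid in the frame of drip_stand between 0.036 and 0.054 m and angle between squeegee_mid's own z axis and vertical below 0.45 rad and angle between the y axis of squeegee_mid and the y axis of drip_stand, either way round below 0.25 rad), for 0.2 s.
At the end, for the whole second after the job is handed in: Squeegee blade down on the drip stand's floor, lengthwise within 0.25 rad, centre within 20 mm of the middle across and 22 mm along, lean under 0.45 rad; each bottle upright (0.12 rad) on its own colour's tile, centred within 12 mm; all released and at rest (x of squeegee_mid in the frame of drip_stand between -0.02 and 0.02 m and y of squeegee_mid in the frame of drip_stand between -0.022 and 0.022 m and z of squeegee_mid in the frame of drip_stand between 0.036 and 0.054 m and angle between squeegee_mid's own z axis and vertical below 0.45 rad and angle between the y axis of squeegee_mid and the y axis of drip_stand, either way round below 0.25 rad and horizontal distance between red_ink_mid and red_tile below 0.012 m and z of red_ink_mid in the frame of red_tile between 0.071 and 0.083 m and angle between each of red_ink_mid, yellow_ink_mid, blue_ink_mid's own z axis and vertical below 0.12 rad and horizontal distance between yellow_ink_mid and yellow_tile below 0.012 m and z of yellow_ink_mid in the frame of yellow_tile between 0.071 and 0.083 m and horizontal distance between blue_ink_mid and blue_tile below 0.012 m and z of blue_ink_mid in the frame of blue_tile between 0.071 and 0.083 m and linear speed of each of red_ink, yellow_ink, blue_ink, squeegee below 0.03 m/s); the robot touches nothing.
It fails at once if a bottle is tipped by more than 0.6 rad (angle between any of red_ink_mid, yellow_ink_mid, blue_ink_mid's own z axis and vertical above 0.6 rad).
It also fails if it takes over 134 s, if anything falls off the work surface, if the arm or the gripper's body presses on something with over 40 N, if the wrist force passes 120 N, or if a joint passes its speed limit or range.

## Robot

A 6-joint arm with a two-finger parallel gripper is mounted at the origin on the work surface. World frame = base frame: x ahead of the robot, y to its left, z up, the work surface at z = 0. Lengths are in m, angles in rad, forces in N, time in s.
With the tool pointing down it reaches from about 0.25 to 0.85 m from the base axis. Payload 12.5 kg.
Tool frame: the origin (TCP) lies midway between the tips of the shut fingers; the grasp point (between the pads) lies hold_point_z behind it (hold_point_z is the distance from the TCP to the grasp point, in m); y points along the fingers, x is the direction in which the jaws open and shut, and the axes are right-handed (so a half turn about y gives the same grasp; the last joint's range is limited). The gripper opens to 93 mm and grips with 3 to 60 N. Pads are 15 mm wide; open, the fingers measure 128 mm over their backs; the gripper's body (75 mm by 188 mm) begins 65 mm behind the grasp point.
Start: joints at [-1.215, 0.351, 1.652, -0, 1.139, -0.085], TCP at [0.235, -0.497, 0.193] pointing down, gripper open.
Joint ranges: [-2.75, 2.75], [-0.79, 2.1], [0.01, 2.65], [-1.57, 4.71], [0.07, 3.14], [-2.87, 2.87]. Speed limits (rad/s): [2.22, 2.22, 2.79, 3.14, 3.14, 3.14].

## Interface

Orientations are given as a unit quaternion [x, y, z, w].
In Python, from station import read_state, camera, calibration, hand_in, hold_point_z gives the robot as it stands.
- The arm moves only by the tool jog_arm, never from a script. Its argument "rows" is a list of rows, each a list of 7 numbers: the opening in per cent of the stroke, from 0 (shut) to 100 (fully open), then the shift along the tool's x, y, z in m, then the turn, a rotation vector about the tool's x, y, z in rad. A call has 1 to 10 rows; each row is the pose to reach, as a shift and turn from the pose measured when the call began, along the tool's axes at that moment; what a row does not reach only later rows make up. A row lasts 1/10 s, in which the tool goes at most 50 mm and 8.59 degrees, less where a joint would pass 70% of its speed; a pose out of reach is approached as far as the arm can. A call with a gripper value outside its range is refused whole. The fingers move at their own pace and stop on an object; "force" is the grip in N (left out, the last holds). Time passes only in rows, so rows that repeat a pose let the fingers close. It gives the time, the measured TCP pose, the force and the opening at its end, in the units of the state.
- read_state(): the state, without advancing time (a new reading comes with each control period).
- camera(name): name is "scene" or "top" or "wrist"; returns the picture (420x560x3 uint8, red, green, blue); there is no depth.
- calibration(name): a dict with "fx", "fy", "cx", "cy" (pixels), "rvec" (rotation vector, rad) and "tvec" (3), from world to camera coordinates, as OpenCV has them. Camera axes: x right, y down, z forward; pixel columns grow to the right and rows downward; lengths in m; the calibration is good to about 2 mm. The wrist camera is an equidistant fisheye: a pixel r from the principal point sees the ray r / f radians off the axis. A picture is of the moment at which its call begins: read the wrist's pose just before it. calibration takes no time and is no camera call; for the wrist camera it gives the pose at the moment of the call.
- hand_in(): hands the job in, once; it reports no verdict.
The state is a dict: "t": time; "joint_pos": joint angles; "qd": joint speeds; "tau": joint torques, N m; "tcp_pos": TCP position; "ee_rot": TCP orientation; "ft_force": force on the tool from outside, world axes, zero at the start; "torque": the same for the moment, N m; "opening": opening from 0.0 (shut) to 1.0 (fully open).
Only numpy, scipy, OpenCV 4.12 (cv2) and the standard library are available. Lean on these libraries where they do the work, as an engineer would, in place of code of your own. Each camera call takes 0.05 s, during which the arm holds its last target.

## Working session

There is one attempt and no reset: what is moved stays moved. The work goes in short steps, Python scripts to look and compute and a tool call to move; the robot and the scene stay as the last step left them, time stands still between calls to the robot, and variables do not carry over. Pictures are saved under pics/ and viewed, and the job is handed in when it is done.

Besides the shell and the picture viewer there is one more tool, called after "Request:" as name(argument=value, ...), one argument or row to a line, values as JSON. jog_arm: Moves the arm, as the interface text tells. Its arguments: {"type":"object","properties":{"rows":{"type":"array"},"force":{"type":"number"}},"required":["rows"]}

```bash
ls; mkdir -p pics
python3 - <<'E'
from station import *
import cv2
print(read_state()); print(hold_point_z if not callable(hold_point_z) else hold_point_z())
for n in ("scene","top"):
    im=camera(n); cv2.imwrite(f"pics/{n}0.png",im[:,:,::-1]); print(calibration(n))
print(calibration("wrist"))
E
```

```text
pics
{'t': 0.0, 'joint_pos': array([-1.21459232e+00,  3.51177196e-01,  1.65242444e+00, -1.47367023e-05,
        1.13911488e+00, -8.45808910e-02]), 'qd': array([-1.35984685e-03, -9.56296008e-04, -3.27114626e-04,  8.82172511e-05,
       -1.00609369e-03, -2.11228180e-03]), 'tau': array([ 1.13111306e-03, -4.97330439e+01, -2.85252035e+01,  6.99746492e-02,
        2.57800537e-02, -1.26553887e-04]), 'tcp_pos': array([ 0.23455429, -0.49706133,  0.19213366]), 'ee_rot': array([-0.59697667,  0.37891694, -0.37827838,  0.59744981]), 'ft_force': array([0.1580032 , 0.39669444, 0.50683587]), 'torque': array([-0.05491245,  0.00111745, -0.05398708]), 'opening': 0.9962063443260579}
0.0188
{'fx': 388.77352751929163, 'fy': 388.77352751929163, 'cx': 280.793250447738, 'cy': 210.42001252385347, 'rvec': array([ 2.04772275,  1.24495128, -0.54972274]), 'tvec': array([-0.26404938, -0.29494008,  1.35191056])}
{'fx': 459.7501754667646, 'fy': 459.7501754667646, 'cx': 284.69030260464194, 'cy': 207.14754224925534, 'rvec': array([ 2.13956127, -2.16241515,  0.16148503]), 'tvec': array([-0.00257964,  0.58507489,  1.04665117])}
{'fx': 325.19226210127806, 'fy': 325.19226210127806, 'cx': 280.6170313661681, 'cy': 213.87265297119464, 'rvec': array([-2.44198273,  1.54782354,  0.22688171]), 'tvec': array([-0.55166457, -0.03405274,  0.39231   ])}
```

View pics/scene0.png

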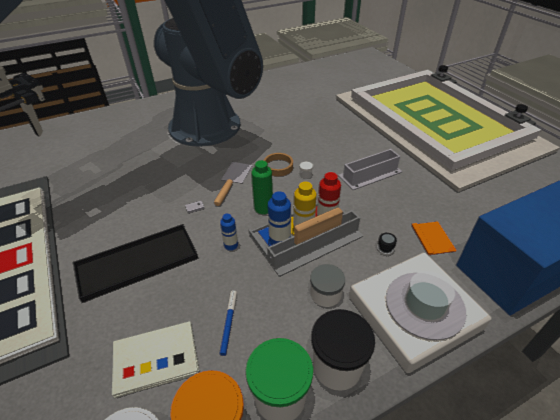

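View pics/top0.png

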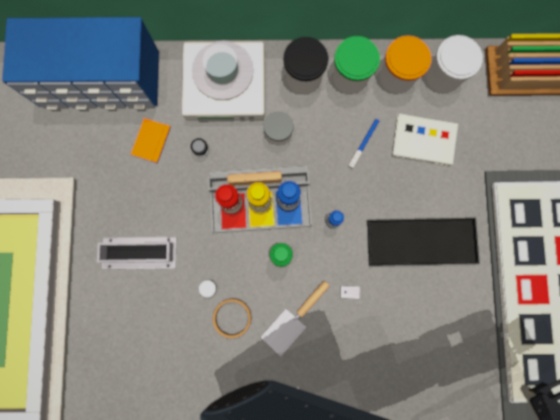

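```bash
python3 - <<'E'
import cv2
im=cv2.imread("pics/top0.png")
cv2.imwrite("pics/top0L.png",cv2.resize(im[:,:280],None,fx=1.42*2,fy=1.42,interpolation=2) if 0 else cv2.resize(im[0:250,0:280],None,fx=2.4,fy=2.4,interpolation=2))
cv2.imwrite("pics/top0R.png",cv2.resize(im[150:400,230:510],None,fx=2.4,fy=2.4,interpolation=2))
E
python3 - <<'E'
import cv2
im=cv2.imread("pics/top0.png")
cv2.imwrite("pics/c1.png",cv2.resize(im[160:240,200:320],None,fx=6,fy=6,interpolation=2))
cv2.imwrite("pics/c2.png",cv2.resize(im[225:285,85:190],None,fx=7,fy=7,interpolation=2))
cv2.imwrite("pics/c3.png",cv2.resize(im[205:280,355:490],None,fx=5,fy=5,interpolation=2))
E
```

```text
(no output)
```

View pics/c1.png

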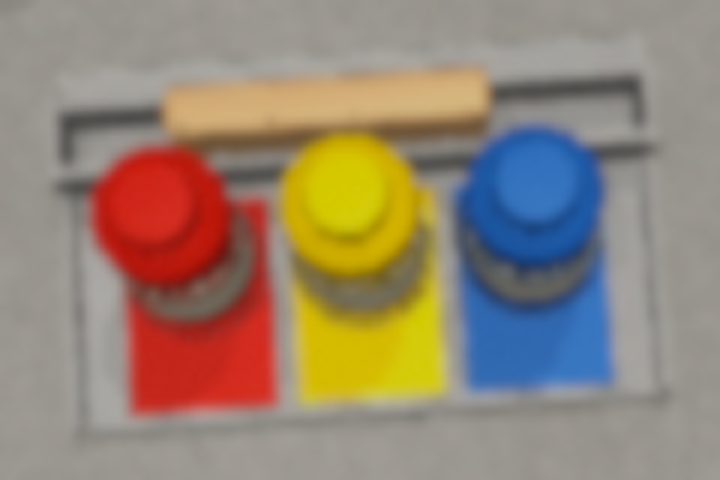

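View pics/c2.png

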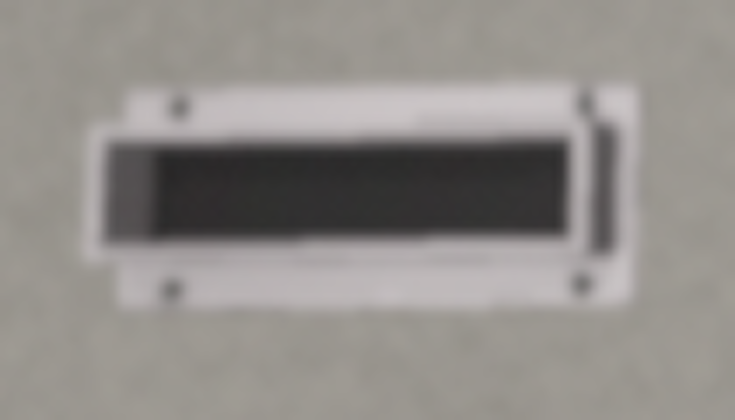

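View pics/c3.png

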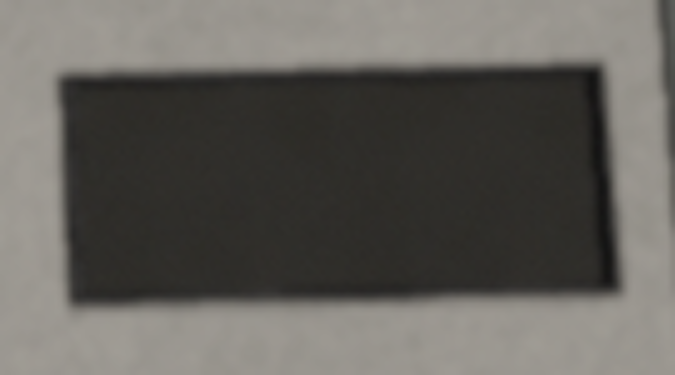

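```bash
cat > h.py <<'E'
import numpy as np, cv2
from scipy.spatial.transform import Rotation as R
from scipy.optimize import least_squares
from station import *
def ray(name,uv,z,c=None):
    c=c or calibration(name); uv=np.atleast_2d(np.asarray(uv,float))
    Rm=cv2.Rodrigues(c["rvec"])[0]; o=-Rm.T@c["tvec"]
    p=(uv-[c["cx"],c["cy"]])/[c["fx"],c["fy"]]
    if name=="wrist":
        r=np.linalg.norm(p,axis=1,keepdims=True); s=np.where(r>1e-9,np.sin(r)/np.maximum(r,1e-9),1)
        d=np.hstack([p*s,np.cos(r)])
    else: d=np.hstack([p,np.ones((len(p),1))])
    d=d@Rm
    z=np.broadcast_to(z,(len(d),))
    return o[:2]+d[:,:2]*((z-o[2])/d[:,2])[:,None]
def crop(px,x0,y0,s): return (np.asarray(px,float)+.5)/s-.5+[x0,y0]
def fit2(local,world):
    local=np.array(local);world=np.array(world)
    def f(p):
        c,s=np.cos(p[2]),np.sin(p[2]); return (local@np.array([[c,s],[-s,c]])+p[:2]-world).ravel()
    lc,wc=local-local.mean(0),world-world.mean(0)
    th=np.arctan2((lc[:,0]*wc[:,1]-lc[:,1]*wc[:,0]).sum(),(lc*wc).sum())
    r=least_squares(f,[*world.mean(0),th]); return r.x,r.fun.reshape(-1,2)
E
python3 - <<'E'
from h import *
np.set_printoptions(precision=4,suppress=True)
t=ray("top",crop([[130,412],[277,405],[302,402],[446,393],[470,390],[613,383]],200,160,6),.009)
print("tilefront",t)
caps=ray("top",crop([[150,203],[345,192],[538,181]],200,160,6),.157);print("caps",caps)
caps=ray("top",crop([[160,215],[350,205],[532,196]],200,160,6),.131);print("shoulder",caps)
f=ray("top",crop([[83,433],[665,397]],200,160,6),.006);print("rackfront",f)
w=ray("top",crop([[162,90],[490,70],[490,118],[165,138]],200,160,6),.091);print("sq",w,w.mean(0))
tr=ray("top",crop([[62,75],[600,65],[620,290],[72,302]],355,205,5),.018);print("tray",tr,tr.mean(0))
print(fit2([[.056,.131],[.056,-.131],[-.056,-.131],[-.056,.131]],tr))
ds=ray("top",crop([[105,142],[568,142],[568,238],[103,240]],85,225,7),.05);print(ds)
print(fit2([[.018,.078],[.018,-.078],[-.018,-.078],[-.018,.078]],ds))
E
```

```text
tilefront [[ 0.5397  0.1451]
 [ 0.5419  0.0858]
 [ 0.543   0.0757]
 [ 0.546   0.0175]
 [ 0.5471  0.0078]
 [ 0.5494 -0.05  ]]
caps [[ 0.5992  0.1193]
 [ 0.6025  0.0504]
 [ 0.6058 -0.0179]]
shoulder [[ 0.5993  0.1189]
 [ 0.6023  0.05  ]
 [ 0.605  -0.0162]]
rackfront [[ 0.5316  0.1644]
 [ 0.5438 -0.0712]]
sq [[ 0.6543  0.1233]
 [ 0.6609 -0.0014]
 [ 0.6423 -0.0013]
 [ 0.6357  0.122 ]] [0.6483 0.0606]
tray [[ 0.556  -0.2073]
 [ 0.5582 -0.468 ]
 [ 0.4501 -0.47  ]
 [ 0.4473 -0.2081]] [ 0.5029 -0.3383]
(array([ 0.5029, -0.3383,  0.01  ]), array([[ 0.0016,  0.0005],
       [ 0.002 , -0.0008],
       [-0.0019,  0.0001],
       [-0.0017,  0.0002]]))
[[0.5    0.4209]
 [0.4983 0.268 ]
 [0.4667 0.2672]
 [0.4677 0.4201]]
(array([ 0.4832,  0.3441, -0.0071]), array([[ 0.0018,  0.001 ],
       [ 0.0023, -0.0021],
       [-0.0021, -0.001 ],
       [-0.002 ,  0.0021]]))
```

```bash
cat >> h.py <<'E'
def goal(pos,yaw=0.049):
    """print shift+turn in tool axes; tool x along (cos yaw, sin yaw) or opposite, y down"""
    s=read_state(); Rm=R.from_quat(s["ee_rot"]).as_matrix(); out=[]
    for sg in (1,-1):
        x=sg*np.array([np.cos(yaw),np.sin(yaw),0]); y=np.array([0,0,-1.]); T=np.c_[x,y,np.cross(x,y)]
        out.append(R.from_matrix(Rm.T@T).as_rotvec())
    tv=min(out,key=np.linalg.norm)
    print("t %.2f tcp %s open %.3f F %s"%(s["t"],s["tcp_pos"].round(4),s["opening"],s["ft_force"].round(1)))
    print("shift",(Rm.T@(np.array(pos)-s["tcp_pos"])).round(4),"turn",tv.round(4), "other",max(out,key=np.linalg.norm).round(3))
E
python3 - <<'E'
from h import *
np.set_printoptions(precision=4,suppress=True)
print(R.from_quat(read_state()["ee_rot"]).as_matrix())
goal([.55,-.1,.28])
E
```

```text
[[ 0.4266 -0.0004  0.9044]
 [-0.9044  0.001   0.4266]
 [-0.0011 -1.      0.0001]]
t 0.10 tcp [ 0.2346 -0.4971  0.1922] open 1.005 F [-0.1 -0.   0.4]
shift [-0.2247 -0.0876  0.4547] turn [-0.0007 -1.179  -0.0009] other [ 0.001  1.963 -0.001]
```

Request:
jog_arm(
  rows=[
    [100,-0.02,-0.03,0.03,0,-0.1,0],
    [100,-0.04,-0.06,0.07,0,-0.22,0],
    [100,-0.06,-0.088,0.11,0,-0.35,0],
    [100,-0.085,-0.088,0.155,0,-0.48,0],
    [100,-0.11,-0.088,0.2,0,-0.61,0],
    [100,-0.135,-0.088,0.245,0,-0.74,0],
    [100,-0.16,-0.088,0.29,0,-0.87,0],
    [100,-0.18,-0.088,0.34,0,-1.0,0],
    [100,-0.205,-0.088,0.39,0,-1.1,0],
    [100,-0.225,-0.088,0.43,0,-1.18,0],
  ],
  force=25,
)

```text
t: 1.1
tcp_pos: [0.5185, -0.1208, 0.2803]
ee_rot: [-0.707, -0.019, 0.019, 0.707]
ft_force: [0.7, -1.3, -0.1]
opening: 0.999
```

Run:
```python
from h import *
goal([.6055,-.0175,.28])
print(read_state()["joint_pos"])
```

```text
t 1.10 tcp [ 0.5185 -0.1208  0.2803] open 0.999 F [ 0.7 -1.3 -0.1]
shift [0.0925 0.0003 0.0984] turn [-0.001   0.0052 -0.0005] other [-1.000e-03 -3.136e+00  2.000e-03]
[-3.16800653e-01  2.41479711e-01  1.57996341e+00  7.42921720e-04
  1.32101543e+00 -3.71144295e-01]
```

Request:
jog_arm(
  rows=[
    [100,0.03,0,0.03,0,0,0],
    [100,0.06,0,0.065,0,0.005,0],
    [100,0.085,0,0.09,0,0.005,0],
    [100,0.0925,0,0.0984,0,0.005,0],
    [100,0.0925,0,0.0984,0,0.005,0],
  ],
)

```text
t: 1.6
tcp_pos: [0.6056, -0.0168, 0.2796]
ee_rot: [-0.707, -0.017, 0.019, 0.707]
ft_force: [-0.3, 0.6, 0.2]
opening: 0.998
```

Run:
```python
from h import *
goal([.6055,-.0175,.102])
im=camera("wrist"); cv2.imwrite("pics/w1.png",im[:,:,::-1])
```

```text
t 1.60 tcp [ 0.6056 -0.0168  0.2796] open 0.998 F [-0.3  0.6  0.2]
shift [ 0.0002  0.1776 -0.0009] turn [-0.0011  0.0019 -0.0017] other [-3.00e-03 -3.14e+00  2.00e-03]
```

View pics/w1.png

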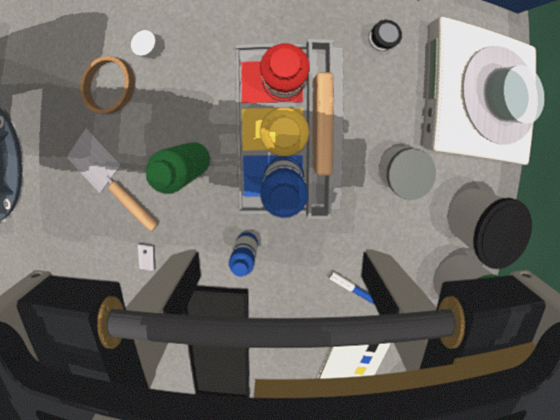

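Run:
```python
from h import *
c=calibration("wrist")
print(ray("wrist",[[285,61],[278,131],[283,197]],.157,c)) # caps r,y,b
```

```text
[[ 0.6026551   0.11726359]
 [ 0.59938128  0.04844868]
 [ 0.60750096 -0.01660858]]
```

Run:
```python
import cv2
im=cv2.imread("pics/w1.png")
cv2.imwrite("pics/c4.png",cv2.resize(im[30:230,220:350],None,fx=3,fy=3,interpolation=2))
```

```text
(no output)
```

View pics/c4.png

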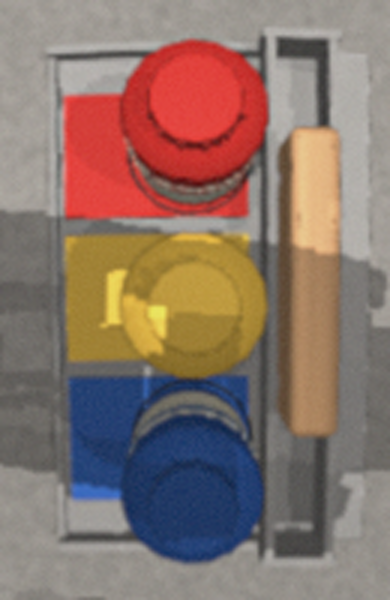

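Request:
jog_arm(
  rows=[
    [100,0,0.03,0,0,0,0],
    [100,0,0.065,0,0,0,0],
    [100,0,0.1,0,0,0.002,0],
    [100,0,0.135,0,0,0.002,0],
    [100,0,0.165,0,0,0.002,0],
    [100,0,0.178,-0.001,0,0.002,0],
    [100,0,0.178,-0.001,0,0.002,0],
  ],
)

```text
t: 2.35
tcp_pos: [0.6036, -0.0198, 0.1009]
ee_rot: [-0.707, -0.015, 0.018, 0.707]
ft_force: [0.1, 0.4, -0.3]
opening: 0.998
```

Request:
jog_arm(
  rows=[
    [50,0,0,0,0,0,0],
    [50,0,0,0,0,0,0],
    [40,0,0,0,0,0,0],
    [40,0,0,0,0,0,0],
    [40,0,0,0,0,0,0],
    [40,0,0,0,0,0,0],
  ],
  force=25,
)

```text
t: 2.95
tcp_pos: [0.6039, -0.0198, 0.1012]
ee_rot: [-0.707, -0.015, 0.018, 0.707]
ft_force: [0.6, 0.3, 2.3]
opening: 0.551
```

Request:
jog_arm(
  rows=[
    [40,0,-0.01,0,0,0,0],
    [40,0,-0.03,0,0,0,0],
    [40,0,-0.06,0,0,0,0],
    [40,0,-0.09,0,0,0,0],
    [40,0,-0.12,0,0,0,0],
    [40,0,-0.15,0,0,0,0],
    [40,0,-0.17,0,0,0,0],
    [40,0,-0.18,0,0,0,0],
  ],
)

```text
t: 3.75
tcp_pos: [0.6049, -0.0199, 0.2837]
ee_rot: [-0.707, -0.016, 0.017, 0.707]
ft_force: [-0.9, 0.4, -1.5]
opening: 0.549
```

Run:
```python
from h import *
goal([.504,-.418,.28])
im=camera("scene"); cv2.imwrite("pics/s1.png",im[:,:,::-1])
```

```text
t 3.75 tcp [ 0.6049 -0.0199  0.2837] open 0.549 F [-0.9  0.4 -1.5]
shift [-0.1193  0.0036 -0.3929] turn [-0.0005 -0.0023 -0.0008] other [ 1.000e-03  3.139e+00 -1.000e-03]
```

View pics/s1.png

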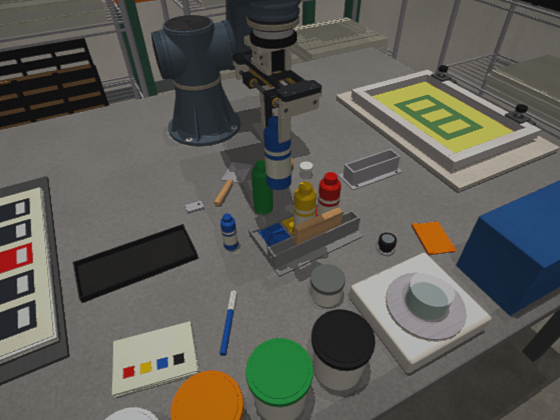

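Request:
jog_arm(
  rows=[
    [40,-0.005,0,-0.02,0,0,0],
    [40,-0.016,0,-0.055,0,0,0],
    [40,-0.03,0,-0.1,0,0,0],
    [40,-0.044,0,-0.145,0,0,0],
    [40,-0.058,0,-0.19,0,0,0],
    [40,-0.072,0,-0.235,0,0,0],
    [40,-0.085,0,-0.28,0,0,0],
    [40,-0.098,0.003,-0.325,0,0,0],
    [40,-0.11,0.003,-0.362,0,0,0],
    [40,-0.119,0.003,-0.39,0,0,0],
  ],
)

```text
t: 4.8
tcp_pos: [0.5029, -0.4171, 0.2794]
ee_rot: [-0.706, -0.015, 0.017, 0.708]
ft_force: [0.5, 0.1, -1.9]
opening: 0.55
```

Run:
```python
from h import *
goal([.504,-.42,.0975])
```

```text
t 4.80 tcp [ 0.5029 -0.4171  0.2794] open 0.550 F [ 0.5  0.1 -1.9]
shift [ 0.0013  0.1819 -0.0033] turn [-0.002  -0.0037 -0.0021] other [ 3.000e-03  3.138e+00 -3.000e-03]
```

Request:
jog_arm(
  rows=[
    [40,0,0.02,0,0,0,0],
    [40,0,0.05,0,0,0,0],
    [40,0.001,0.085,-0.001,0,0,0],
    [40,0.001,0.12,-0.002,0,0,0],
    [40,0.001,0.15,-0.003,0,0,0],
    [40,0.001,0.17,-0.003,0,0,0],
    [40,0.001,0.178,-0.003,0,0,0],
    [40,0.001,0.182,-0.003,0,0,0],
    [40,0.001,0.183,-0.003,0,0,0],
    [40,0.001,0.183,-0.003,0,0,0],
  ],
)

```text
t: 5.8
tcp_pos: [0.504, -0.42, 0.0972]
ee_rot: [-0.707, -0.016, 0.016, 0.707]
ft_force: [0.5, -0.2, -1.1]
opening: 0.553
```

Request:
jog_arm(
  rows=[
    [40,0,0.001,0,0,0,0],
    [40,0,0.001,0,0,0,0],
    [60,0,0.001,0,0,0,0],
    [75,0,0.001,0,0,0,0],
    [95,0,0.001,0,0,0,0],
    [95,0,0.001,0,0,0,0],
  ],
)

```text
t: 6.4
tcp_pos: [0.5041, -0.42, 0.0964]
ee_rot: [-0.707, -0.016, 0.016, 0.707]
ft_force: [-0.6, 0.5, -0.5]
opening: 0.809
```

Request:
jog_arm(
  rows=[
    [95,0,-0.02,0,0,0,0],
    [95,0,-0.06,0,0,0,0],
    [95,0,-0.11,0,0,0,0],
    [95,0,-0.15,0.02,0,0,0],
    [95,0.01,-0.18,0.06,0,0,0],
    [95,0.02,-0.18,0.11,0,0,0],
    [95,0.035,-0.18,0.16,0,0,0],
    [95,0.05,-0.18,0.21,0,0,0],
    [95,0.065,-0.18,0.26,0,0,0],
    [95,0.08,-0.18,0.31,0,0,0],
  ],
)

```text
t: 7.4
tcp_pos: [0.5677, -0.1152, 0.2769]
ee_rot: [-0.707, -0.016, 0.016, 0.707]
ft_force: [2.3, -1.3, -0.1]
opening: 0.954
```

Run:
```python
from h import *
goal([.602,.0495,.28])
im=camera("scene"); cv2.imwrite("pics/s2.png",im[:,:,::-1])
```

```text
t 7.40 tcp [ 0.5677 -0.1152  0.2769] open 0.954 F [ 2.3 -1.3 -0.1]
shift [ 0.0417 -0.003   0.163 ] turn [-0.0007 -0.0038 -0.0006] other [ 1.000e-03  3.138e+00 -1.000e-03]
```

View pics/s2.png

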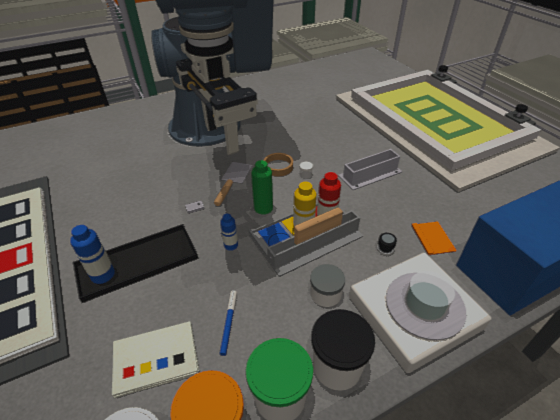

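Request:
jog_arm(
  rows=[
    [100,0.015,0,0.05,0,0,0],
    [100,0.028,0,0.095,0,-0.004,0],
    [100,0.038,0,0.135,0,-0.004,0],
    [100,0.042,0,0.158,0,-0.004,0],
    [100,0.042,0,0.163,0,-0.004,0],
    [100,0.042,0.0,0.163,0,-0.004,0],
  ],
)

```text
t: 8.05
tcp_pos: [0.6028, 0.0561, 0.2774]
ee_rot: [-0.706, -0.019, 0.019, 0.708]
ft_force: [-0.8, -1.4, -0.3]
opening: 0.999
```

Run:
```python
from h import *
goal([.602,.0495,.102])
```

```text
t 8.05 tcp [0.6028 0.0561 0.2774] open 0.999 F [-0.8 -1.4 -0.3]
shift [-0.0011  0.1754 -0.0071] turn [-0.0029  0.0049 -0.0001] other [-0.    -3.137  0.005]
```

Request:
jog_arm(
  rows=[
    [100,-0.001,0.01,-0.007,0,0.005,0],
    [100,-0.001,0.045,-0.007,0,0.005,0],
    [100,-0.001,0.085,-0.007,-0.003,0.005,0],
    [100,-0.001,0.12,-0.007,-0.003,0.005,0],
    [100,-0.001,0.155,-0.007,-0.003,0.005,0],
    [100,-0.001,0.17,-0.007,-0.003,0.005,0],
    [100,-0.001,0.1755,-0.007,-0.003,0.005,0],
    [100,-0.001,0.1755,-0.007,-0.003,0.005,0],
  ],
)

```text
t: 8.85
tcp_pos: [0.6024, 0.0488, 0.1022]
ee_rot: [0.707, 0.017, -0.017, -0.707]
ft_force: [-0.0, -0.1, 0.1]
opening: 0.997
```

Request:
jog_arm(
  rows=[
    [50,0,0,0,0,0,0],
    [50,0,0,0,0,0,0],
    [40,0,0,0,0,0,0],
    [40,0,0,0,0,0,0],
    [40,0,0,0,0,0,0],
    [40,0,0,0,0,0,0],
  ],
)

```text
t: 9.45
tcp_pos: [0.6026, 0.0489, 0.1024]
ee_rot: [0.707, 0.017, -0.017, -0.707]
ft_force: [1.1, 0.3, 0.9]
opening: 0.55
```

Request:
jog_arm(
  rows=[
    [40,0,-0.01,0,0,0,0],
    [40,0,-0.03,0,0,0,0],
    [40,0,-0.06,0,0,0,0],
    [40,0,-0.09,0,0,0,0],
    [40,0,-0.12,0,0,0,0],
    [40,0,-0.15,0,0,0,0],
    [40,0,-0.17,0,0,0,0],
    [40,0,-0.18,0,0,0,0],
    [40,0,-0.18,0,0,0,0],
  ],
)

```text
t: 10.35
tcp_pos: [0.6027, 0.0489, 0.2836]
ee_rot: [0.707, 0.018, -0.016, -0.707]
ft_force: [0.0, 0.6, -1.8]
opening: 0.551
```

Run:
```python
from h import *
goal([.503,-.338,.28])
```

```text
t 10.35 tcp [0.6027 0.0489 0.2836] open 0.551 F [ 0.   0.6 -1.8]
shift [-0.1182  0.0034 -0.3817] turn [ 0.0002 -0.0008  0.0025] other [-0.004  3.141  0.   ]
```

Request:
jog_arm(
  rows=[
    [40,-0.005,0,-0.02,0,0,0],
    [40,-0.016,0,-0.055,0,0,0],
    [40,-0.03,0,-0.098,0,0,0],
    [40,-0.044,0,-0.142,0,0,0],
    [40,-0.058,0,-0.187,0,0,0],
    [40,-0.072,0,-0.232,0,0,0],
    [40,-0.085,0,-0.275,0,0,0],
    [40,-0.098,0.003,-0.32,0,0,0],
    [40,-0.11,0.003,-0.355,0,0,0],
    [40,-0.118,0.003,-0.38,0,0,0],
  ],
)

```text
t: 11.35
tcp_pos: [0.5016, -0.3383, 0.2785]
ee_rot: [-0.706, -0.017, 0.016, 0.707]
ft_force: [0.3, 0.1, -2.5]
opening: 0.548
```

Run:
```python
from h import *
goal([.503,-.338,.0985])
```

```text
t 11.35 tcp [ 0.5016 -0.3383  0.2785] open 0.548 F [ 0.3  0.1 -2.5]
shift [ 0.0014  0.18   -0.    ] turn [-0.0013 -0.0024  0.0003] other [-0.000e+00  3.139e+00 -2.000e-03]
```

Request:
jog_arm(
  rows=[
    [40,0,0.02,0,0,0,0],
    [40,0,0.05,0,0,0,0],
    [40,0.001,0.085,0,0,0,0],
    [40,0.001,0.12,0,0,0,0],
    [40,0.001,0.15,0,0,0,0],
    [40,0.001,0.168,0,0,0,0],
    [40,0.001,0.176,0,0,0,0],
    [40,0.001,0.18,0,0,0,0],
    [40,0.001,0.181,0,0,0,0],
    [40,0.001,0.181,0,0,0,0],
  ],
)

```text
t: 12.35
tcp_pos: [0.503, -0.3382, 0.0982]
ee_rot: [-0.707, -0.017, 0.016, 0.707]
ft_force: [0.9, 0.3, -2.5]
opening: 0.553
```

Request:
jog_arm(
  rows=[
    [40,0,0.001,0,0,0,0],
    [40,0,0.001,0,0,0,0],
    [60,0,0.001,0,0,0,0],
    [75,0,0.001,0,0,0,0],
    [95,0,0.001,0,0,0,0],
    [95,0,0.001,0,0,0,0],
  ],
)

```text
t: 12.95
tcp_pos: [0.503, -0.3383, 0.0974]
ee_rot: [-0.707, -0.017, 0.016, 0.707]
ft_force: [-0.9, 0.4, -1.0]
opening: 0.81
```

Request:
jog_arm(
  rows=[
    [95,0,-0.02,0,0,0,0],
    [95,0,-0.06,0,0,0,0],
    [95,0,-0.11,0,0,0,0],
    [95,0,-0.15,0.02,0,0,0],
    [95,0.01,-0.18,0.06,0,0,0],
    [95,0.02,-0.18,0.11,0,0,0],
    [95,0.035,-0.18,0.16,0,0,0],
    [95,0.05,-0.18,0.21,0,0,0],
    [95,0.065,-0.18,0.26,0,0,0],
    [95,0.08,-0.18,0.31,0,0,0],
  ],
)

```text
t: 13.95
tcp_pos: [0.5658, -0.0332, 0.2779]
ee_rot: [-0.707, -0.017, 0.016, 0.707]
ft_force: [0.8, -0.3, 0.3]
opening: 0.951
```

Run:
```python
from h import *
goal([.599,.118,.28])
```

```text
t 13.95 tcp [ 0.5658 -0.0332  0.2779] open 0.951 F [ 0.8 -0.3  0.3]
shift [ 0.0402 -0.002   0.1495] turn [-0.0004 -0.0025  0.0018] other [-3.000e-03  3.139e+00 -1.000e-03]
```

Request:
jog_arm(
  rows=[
    [100,0.015,0,0.05,0,0,0],
    [100,0.028,0,0.095,0,0,0],
    [100,0.036,0,0.13,0,0,0],
    [100,0.04,0,0.147,0,0,0],
    [100,0.04,0,0.15,0,0,0],
    [100,0.04,0.0,0.15,0,0,0],
  ],
)

```text
t: 14.55
tcp_pos: [0.5987, 0.1177, 0.278]
ee_rot: [-0.707, -0.017, 0.016, 0.707]
ft_force: [-1.0, -0.5, 0.1]
opening: 0.998
```

Run:
```python
from h import *
goal([.599,.118,.102])
```

```text
t 14.55 tcp [0.5987 0.1177 0.278 ] open 0.998 F [-1.  -0.5  0.1]
shift [1.00e-04 1.76e-01 3.00e-04] turn [ 0.     -0.0025  0.0016] other [-2.000e-03  3.139e+00  0.000e+00]
```

Request:
jog_arm(
  rows=[
    [100,0,0.02,0,0,0,0],
    [100,0,0.05,0,0,0,0],
    [100,0,0.085,0,0,0,0],
    [100,0,0.12,0,0,0,0],
    [100,0,0.155,0,0,0,0],
    [100,0,0.17,0,0,0,0],
    [100,0,0.176,0,0,0,0],
    [100,0,0.176,0,0,0,0],
  ],
)

```text
t: 15.35
tcp_pos: [0.5993, 0.117, 0.1025]
ee_rot: [0.707, 0.017, -0.015, -0.707]
ft_force: [-1.0, -0.2, -0.2]
opening: 0.998
```

Request:
jog_arm(
  rows=[
    [50,0,0,0,0,0,0],
    [50,0,0,0,0,0,0],
    [40,0,0,0,0,0,0],
    [40,0,0,0,0,0,0],
    [40,0,0,0,0,0,0],
    [40,0,0,0,0,0,0],
  ],
)

```text
t: 15.95
tcp_pos: [0.5996, 0.1171, 0.1027]
ee_rot: [-0.707, -0.017, 0.015, 0.707]
ft_force: [-0.1, 0.4, 1.0]
opening: 0.551
```

Request:
jog_arm(
  rows=[
    [40,0,-0.01,0,0,0,0],
    [40,0,-0.03,0,0,0,0],
    [40,0,-0.06,0,0,0,0],
    [40,0,-0.09,0,0,0,0],
    [40,0,-0.12,0,0,0,0],
    [40,0,-0.15,0,0,0,0],
    [40,0,-0.17,0,0,0,0],
    [40,0,-0.18,0,0,0,0],
    [40,0,-0.18,0,0,0,0],
  ],
)

```text
t: 16.85
tcp_pos: [0.5993, 0.1171, 0.2838]
ee_rot: [-0.707, -0.018, 0.015, 0.707]
ft_force: [0.7, -0.2, -3.6]
opening: 0.55
```

Run:
```python
from h import *
goal([.502,-.258,.28])
```

```text
t 16.85 tcp [0.5993 0.1171 0.2838] open 0.550 F [ 0.7 -0.2 -3.6]
shift [-0.1144  0.0033 -0.3702] turn [-0.     -0.0032  0.0042] other [-0.007  3.138 -0.   ]
```

Request:
jog_arm(
  rows=[
    [40,-0.005,0,-0.02,0,0,0],
    [40,-0.016,0,-0.055,0,-0.003,0.004],
    [40,-0.03,0,-0.098,0,-0.003,0.004],
    [40,-0.044,0,-0.142,0,-0.003,0.004],
    [40,-0.058,0,-0.187,0,-0.003,0.004],
    [40,-0.072,0,-0.232,0,-0.003,0.004],
    [40,-0.085,0,-0.275,0,-0.003,0.004],
    [40,-0.098,0.003,-0.315,0,-0.003,0.004],
    [40,-0.109,0.003,-0.35,0,-0.003,0.004],
    [40,-0.114,0.003,-0.37,0,-0.003,0.004],
  ],
)

```text
t: 17.85
tcp_pos: [0.5007, -0.2599, 0.2785]
ee_rot: [-0.707, -0.016, 0.017, 0.707]
ft_force: [-0.8, -0.2, -2.9]
opening: 0.551
```

Run:
```python
from h import *
goal([.502,-.258,.0985])
```

```text
t 17.85 tcp [ 0.5007 -0.2599  0.2785] open 0.551 F [-0.8 -0.2 -2.9]
shift [0.0018 0.18   0.0016] turn [-0.0012 -0.0021 -0.0023] other [ 4.000e-03  3.139e+00 -2.000e-03]
```

Request:
jog_arm(
  rows=[
    [40,0,0.02,0,0,0,0],
    [40,0,0.05,0,0,0,0],
    [40,0.001,0.085,0.001,0,0,-0.002],
    [40,0.001,0.12,0.001,0,0,-0.002],
    [40,0.001,0.15,0.001,0,0,-0.002],
    [40,0.001,0.168,0.001,0,0,-0.002],
    [40,0.001,0.176,0.001,0,0,-0.002],
    [40,0.001,0.18,0.001,0,0,-0.002],
    [40,0.001,0.181,0.001,0,0,-0.002],
    [40,0.001,0.181,0.001,0,0,-0.002],
  ],
)

```text
t: 18.85
tcp_pos: [0.5016, -0.2589, 0.0982]
ee_rot: [-0.707, -0.017, 0.016, 0.707]
ft_force: [0.1, -0.3, -3.3]
opening: 0.548
```

Request:
jog_arm(
  rows=[
    [40,0,0.001,0,0,0,0],
    [40,0,0.001,0,0,0,0],
    [60,0,0.001,0,0,0,0],
    [75,0,0.001,0,0,0,0],
    [95,0,0.001,0,0,0,0],
    [95,0,0.001,0,0,0,0],
  ],
)

```text
t: 19.45
tcp_pos: [0.5017, -0.2589, 0.0973]
ee_rot: [-0.707, -0.017, 0.016, 0.707]
ft_force: [-1.1, 0.8, 1.0]
opening: 0.81
```

Request:
jog_arm(
  rows=[
    [95,0,-0.02,0,0,0,0],
    [95,0,-0.06,0,0,0,0],
    [95,0,-0.11,0,0,0,0],
    [80,0,-0.14,0.02,0,0,0],
    [60,0.01,-0.14,0.06,0,0,0],
    [60,0.03,-0.14,0.1,0,0,0],
    [60,0.05,-0.14,0.145,0,0,0],
    [60,0.065,-0.14,0.19,0,0,0],
    [60,0.08,-0.14,0.23,0,0,0],
    [60,0.09,-0.14,0.25,0,0,0],
  ],
)

```text
t: 20.45
tcp_pos: [0.5801, -0.002, 0.2376]
ee_rot: [-0.707, -0.018, 0.017, 0.707]
ft_force: [0.2, -0.7, 0.5]
opening: 0.602
```

Run:
```python
from h import *
goal([.6485,.0605,.2])
for n in ("scene","wrist"):
    im=camera(n); cv2.imwrite(f"pics/{n}3.png",im[:,:,::-1])
```

```text
t 20.45 tcp [ 0.5801 -0.002   0.2376] open 0.602 F [ 0.2 -0.7  0.5]
shift [0.0713 0.0377 0.059 ] turn [-0.0007  0.      0.001 ] other [ 2.000e-03 -3.142e+00  1.000e-03]
```

View pics/scene3.png

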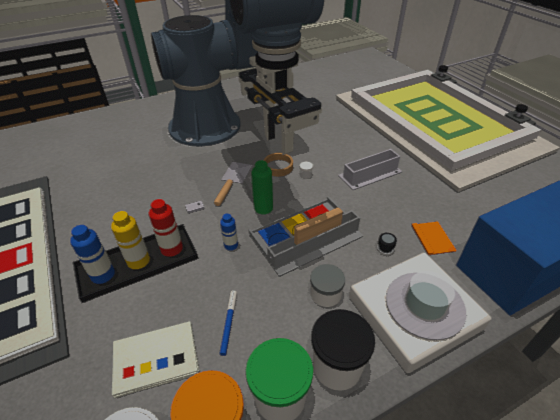

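View pics/wrist3.png

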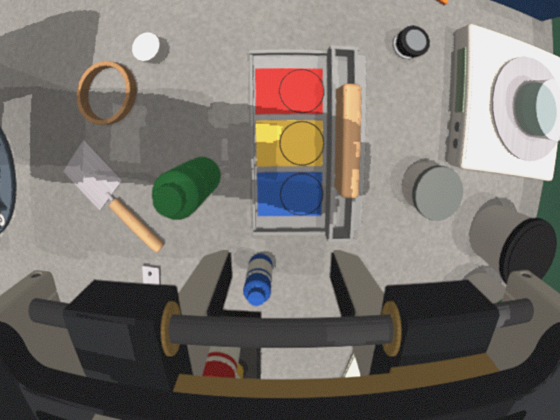

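Run:
```python
import cv2
im=cv2.imread("pics/wrist3.png")
cv2.imwrite("pics/c5.png",cv2.resize(im[40:245,240:370],None,fx=3.6,fy=2.9,interpolation=2)) if 0 else cv2.imwrite("pics/c5.png",cv2.resize(im[40:245,240:370],None,fx=2.9,fy=2.9,interpolation=2))
```

```text
(no output)
```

View pics/c5.png

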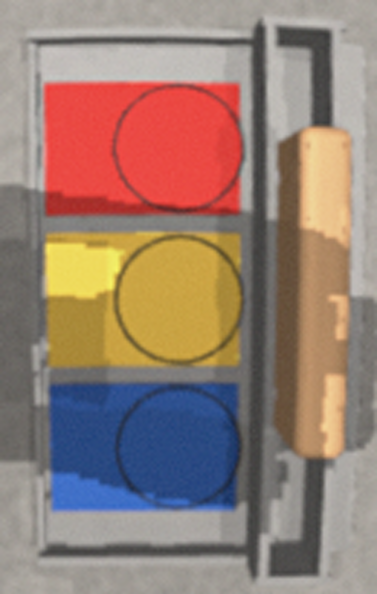

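Run:
```python
from h import *
c=calibration("wrist")
print(ray("wrist",[[301,92],[302,143],[301,193]],.009,c).round(4))
w=ray("wrist",[[343,84],[360,84],[359,197],[342,197]],.091,c);print(w.round(4),w.mean(0).round(4))
```

```text
[[ 0.6009  0.1126]
 [ 0.6058  0.0465]
 [ 0.6086 -0.0198]]
[[ 0.6393  0.117 ]
 [ 0.6574  0.119 ]
 [ 0.6664 -0.0024]
 [ 0.6473 -0.0035]] [0.6526 0.0575]
```

Request:
jog_arm(
  rows=[
    [60,0.025,0,0.02,0,0,0],
    [60,0.05,0.01,0.04,0,0,0],
    [60,0.066,0.025,0.055,0,0,0],
    [60,0.0715,0.038,0.059,0,0,0],
    [60,0.0715,0.038,0.059,0,0,0],
    [60,0.0715,0.038,0.059,0,0,0],
  ],
)

```text
t: 21.15
tcp_pos: [0.6482, 0.0588, 0.1996]
ee_rot: [-0.707, -0.018, 0.017, 0.707]
ft_force: [-0.7, 0.6, 0.2]
opening: 0.598
```

Run:
```python
from h import *
goal([.649,.0605,.058])
c=calibration("wrist")
im=camera("wrist"); cv2.imwrite(f"pics/w4.png",im[:,:,::-1]);cv2.imwrite("pics/w4c.png",cv2.resize(im[80:300,200:360,::-1],None,fx=2.7,fy=2.7))
```

```text
t 21.15 tcp [0.6482 0.0588 0.1996] open 0.598 F [-0.7  0.6  0.2]
shift [0.0008 0.1416 0.0016] turn [-0.0005  0.0003  0.0003] other [ 0.000e+00 -3.141e+00  1.000e-03]
```

View pics/w4c.png

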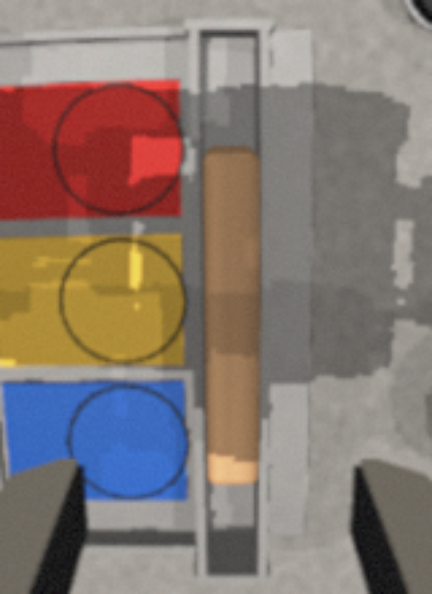

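Run:
```python
from h import *
c=calibration("wrist")
print(ray("wrist",crop([[119,149],[124,301],[128,441]],200,80,2.7),.009,c).round(4))
w=ray("wrist",crop([[205,149],[257,149],[258,482],[208,484]],200,80,2.7),.091,c);print(w.round(4),w.mean(0).round(4))
```

```text
[[ 0.6028  0.1168]
 [ 0.607   0.0489]
 [ 0.6101 -0.0183]]
[[ 6.412e-01  1.218e-01]
 [ 6.589e-01  1.227e-01]
 [ 6.667e-01  3.000e-04]
 [ 6.479e-01 -1.400e-03]] [0.6537 0.0608]
```

Request:
jog_arm(
  rows=[
    [60,0.001,0.02,0.0016,0,0,0],
    [60,0.003,0.05,0.0016,0,0,0],
    [60,0.003,0.08,0.0016,0,0,0],
    [60,0.003,0.105,0.0016,0,0,0],
    [60,0.003,0.125,0.0016,0,0,0],
    [60,0.003,0.137,0.0016,0,0,0],
    [60,0.003,0.1415,0.0016,0,0,0],
    [60,0.003,0.1415,0.0016,0,0,0],
  ],
)

```text
t: 22.0
tcp_pos: [0.6518, 0.0603, 0.0593]
ee_rot: [-0.707, -0.018, 0.017, 0.707]
ft_force: [0.3, 0.8, 0.5]
opening: 0.598
```

Request:
jog_arm(
  rows=[
    [30,0,0,0,0,0,0],
    [25,0,0,0,0,0,0],
    [20,0,0,0,0,0,0],
    [15,0,0,0,0,0,0],
    [10,0,0,0,0,0,0],
    [10,0,0,0,0,0,0],
    [10,0,0,0,0,0,0],
  ],
  force=20,
)

```text
t: 22.7
tcp_pos: [0.6519, 0.0603, 0.0595]
ee_rot: [-0.707, -0.018, 0.016, 0.707]
ft_force: [-0.2, -0.1, 1.1]
opening: 0.208
```

Request:
jog_arm(
  rows=[
    [10,0,0,0,0,0,0],
    [10,0,-0.01,0,0,0,0],
    [10,0,-0.03,0,0,0,0],
    [10,0,-0.055,0,0,0,0],
    [10,0,-0.08,0,0,0,0],
    [10,0,-0.11,0,0,0,0],
    [10,0,-0.135,0,0,0,0],
    [10,0,-0.155,0,0,0,0],
    [10,0,-0.165,0,0,0,0],
    [10,0,-0.165,0,0,0,0],
  ],
  force=35,
)

```text
t: 23.7
tcp_pos: [0.6519, 0.0603, 0.2258]
ee_rot: [-0.707, -0.019, 0.016, 0.707]
ft_force: [0.1, -0.2, -1.6]
opening: 0.211
```

Run:
```python
from h import *
goal([.484,.344,.225],-.007)
im=camera("scene"); cv2.imwrite("pics/s5.png",im[:,:,::-1])
```

```text
t 23.70 tcp [0.6519 0.0603 0.2258] open 0.211 F [ 0.1 -0.2 -1.6]
shift [-1.539e-01  2.000e-04  2.916e-01] turn [-0.0005  0.0558  0.0042] other [ 7.000e-03 -3.086e+00  1.000e-03]
```

View pics/s5.png

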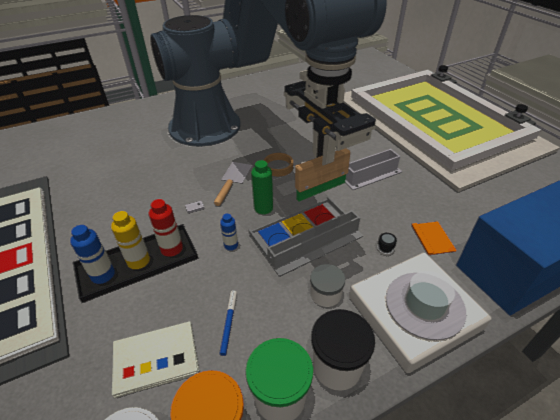

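Request:
jog_arm(
  rows=[
    [10,-0.01,0,0.018,0,0,0],
    [10,-0.026,0,0.05,0,0.01,0],
    [10,-0.045,0,0.085,0,0.02,0.004],
    [10,-0.064,0,0.12,0,0.03,0.004],
    [10,-0.082,0,0.155,0,0.04,0.004],
    [10,-0.1,0,0.19,0,0.05,0.004],
    [10,-0.119,0,0.225,0,0.056,0.004],
    [10,-0.135,0,0.257,0,0.056,0.004],
    [10,-0.148,0,0.28,0,0.056,0.004],
    [10,-0.154,0,0.2916,0,0.056,0.004],
  ],
)

```text
t: 24.75
tcp_pos: [0.4809, 0.3458, 0.223]
ee_rot: [0.707, -0.003, 0.0, -0.707]
ft_force: [-0.3, 0.5, -2.5]
opening: 0.212
```

Request:
jog_arm(
  rows=[
    [10,0,0,0,0,0,0],
    [10,0,0,0,0,0,0],
  ],
)

```text
t: 24.95
tcp_pos: [0.4807, 0.3453, 0.2224]
ee_rot: [0.707, -0.003, -0.0, -0.707]
ft_force: [0.3, -0.3, -0.7]
opening: 0.205
```

Run:
```python
from h import *
goal([.484,.344,.057],-.007)
print(read_state()["joint_pos"].round(3)); print(calibration("wrist"))
im=camera("wrist"); cv2.imwrite("pics/w6.png",im[:,:,::-1])
im=camera("top"); cv2.imwrite("pics/t6.png",im[:,:,::-1])
```

```text
t 24.95 tcp [0.4807 0.3453 0.2224] open 0.205 F [ 0.3 -0.3 -0.7]
shift [ 0.0041  0.1654 -0.0011] turn [ 0.0011  0.0024 -0.0046] other [-7.000e-03 -3.139e+00 -2.000e-03]
[0.544 0.402 1.501 0.002 1.243 0.548]
{'fx': 325.19226210127806, 'fy': 325.19226210127806, 'cx': 280.6170313661681, 'cy': 213.87265297119464, 'rvec': array([-2.85403656,  0.0056931 ,  0.00868951]), 'tvec': array([-0.47838595,  0.28843394,  0.52053226])}
```

View pics/w6.png

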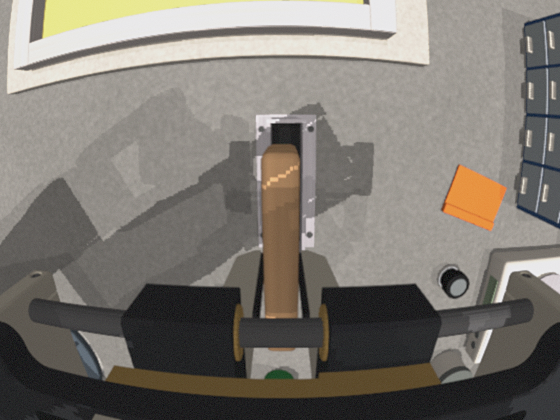

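View pics/t6.png

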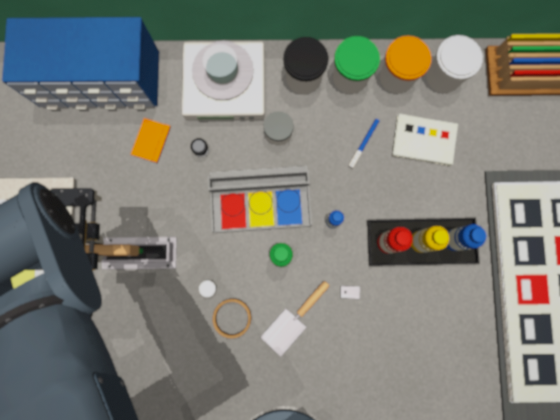

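Run:
```python
import cv2
im=cv2.imread("pics/w6.png")
cv2.imwrite("pics/c6.png",cv2.resize(im[105:265,235:335],None,fx=3.7,fy=3.7,interpolation=2))
im=cv2.imread("pics/t6.png")
cv2.imwrite("pics/c7.png",cv2.resize(im[155:240,200:320],None,fx=6,fy=6,interpolation=2))
```

```text
(no output)
```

View pics/c6.png

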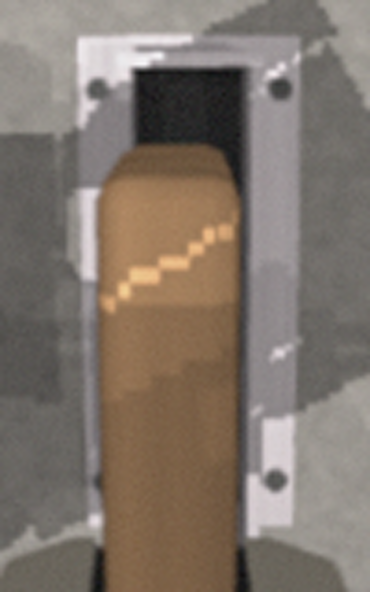

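View pics/c7.png

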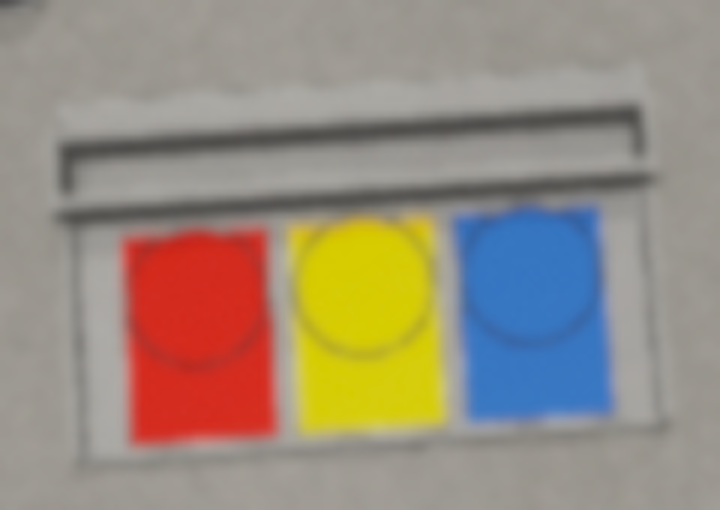

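Run:
```python
from h import *
c=calibration("wrist")
print("rings top",ray("top",crop([[199,299],[363,286],[530,276]],200,155,6),.009).round(4))
print("rim far w",ray("wrist",crop([[133,68],[247,68]],235,105,3.7),.05,c).round(4))
print("plate w",ray("wrist",crop([[78,38],[300,38],[293,522]],235,105,3.7),.003,c).round(4))
print("bolts w",ray("wrist",crop([[97,90],[280,88],[275,480]],235,105,3.7),.004,c).round(4))
b=ray("top",crop([[172,290],[180,107],[585,103],[582,285]],85,225,7),.004);print("bolts top",b.round(4),b.mean(0))
b=ray("top",crop([[118,303],[128,92],[638,88],[632,300]],85,225,7),.003);print("plate top",b.round(4),b.mean(0))
# caps top in tray
g=ray("wrist",crop([[104,200],[238,200],[100,300],[240,300]],235,105,3.7),.057+.2224-.057+.033,c);print("handle",g.round(4))
```

```text
rings top [[ 0.5977  0.1176]
 [ 0.6024  0.0509]
 [ 0.6058 -0.0171]]
rim far w [[0.4704 0.4186]
 [0.5046 0.4185]]
plate w [[0.4502 0.4289]
 [0.5253 0.4286]
 [0.5258 0.2539]]
bolts w [[0.4565 0.4109]
 [0.5185 0.4114]
 [0.5186 0.2709]]
bolts top [[0.452  0.4138]
 [0.5148 0.4137]
 [0.5147 0.274 ]
 [0.4522 0.2735]] [0.48340151 0.34374746]
plate top [[0.4478 0.4324]
 [0.5202 0.4323]
 [0.5197 0.2561]
 [0.4469 0.2565]] [0.48366629 0.34430116]
handle [[0.4736 0.4026]
 [0.4915 0.4025]
 [0.4729 0.3889]
 [0.4918 0.3888]]
```

Request:
jog_arm(
  rows=[
    [10,0.002,0.01,-0.001,0,0,-0.002],
    [10,0.0043,0.03,-0.002,0,0,-0.0046],
    [10,0.0043,0.055,-0.002,0,0,-0.0046],
    [10,0.0043,0.08,-0.002,0,0,-0.0046],
    [10,0.0043,0.1,-0.002,0,0,-0.0046],
    [10,0.0043,0.105,-0.002,0,0,-0.0046],
    [10,0.0043,0.105,-0.002,0,0,-0.0046],
  ],
)

```text
t: 25.75
tcp_pos: [0.4853, 0.342, 0.117]
ee_rot: [0.708, -0.003, 0.002, -0.707]
ft_force: [0.6, -0.8, -1.5]
opening: 0.209
```

Run:
```python
from h import *
goal([.485,.343,.0575],-.004)
im=camera("wrist"); cv2.imwrite("pics/w7.png",im[:,:,::-1])
im=camera("scene"); cv2.imwrite("pics/s7.png",cv2.resize(im[100:250,270:470,::-1],None,fx=4,fy=4,interpolation=2))
```

```text
t 25.75 tcp [0.4853 0.342  0.117 ] open 0.209 F [ 0.6 -0.8 -1.5]
shift [-0.0003  0.0595  0.001 ] turn [ 0.0015 -0.0027 -0.0006] other [1.000e-03 3.139e+00 2.000e-03]
```

View pics/w7.png

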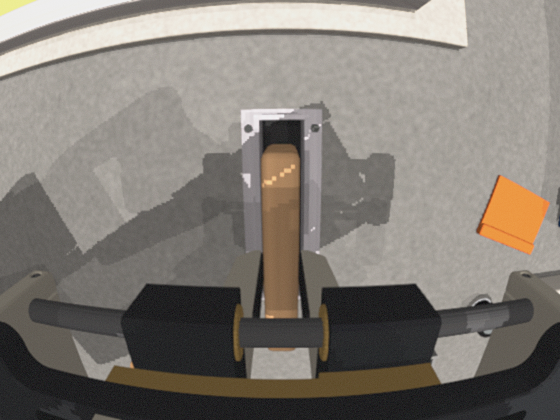

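View pics/s7.png

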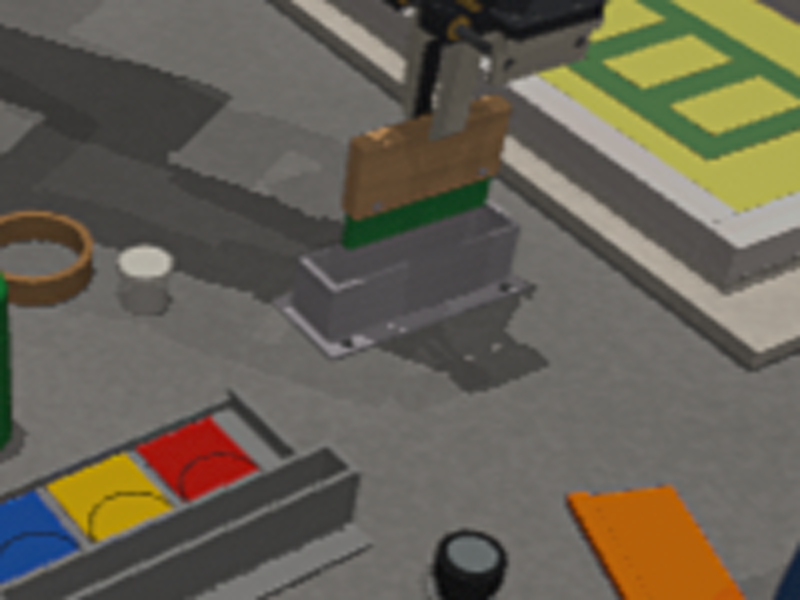

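Request:
jog_arm(
  rows=[
    [10,0,0.01,0,0,0,0],
    [10,0,0.025,0,0,0,0],
    [10,0,0.04,0.001,0,0,0],
    [10,0,0.05,0.001,0,0,0],
    [10,0,0.056,0.001,0,0,0],
    [10,0,0.059,0.001,0,0,0],
    [10,0,0.06,0.001,0,0,0],
    [10,0,0.06,0.001,0,0,0],
  ],
)

```text
t: 26.65
tcp_pos: [0.4862, 0.3439, 0.0588]
ee_rot: [-0.707, 0.001, -0.003, 0.707]
ft_force: [-0.4, 0.4, -1.9]
opening: 0.211
```

Request:
jog_arm(
  rows=[
    [10,0,0.001,0,0,0,0],
    [10,0,0.0018,0,0,0,0],
    [10,0,0.0018,0,0,0,0],
  ],
)

```text
t: 26.95
tcp_pos: [0.4865, 0.344, 0.0574]
ee_rot: [-0.707, 0.001, -0.003, 0.707]
ft_force: [-0.3, 0.5, 2.2]
opening: 0.204
```

Contact with the floor; release slowly and rise.

Request:
jog_arm(
  rows=[
    [22,0,0,0,0,0,0],
    [26,0,0,0,0,0,0],
    [32,0,0,0,0,0,0],
    [40,0,0,0,0,0,0],
    [50,0,0,0,0,0,0],
    [60,0,0,0,0,0,0],
  ],
)

```text
t: 27.55
tcp_pos: [0.4865, 0.344, 0.0574]
ee_rot: [-0.707, 0.001, -0.003, 0.707]
ft_force: [-0.3, 0.1, -0.7]
opening: 0.526
```

Request:
jog_arm(
  rows=[
    [65,0,-0.005,0,0,0,0],
    [65,0,-0.025,0,0,0,0],
    [65,0,-0.06,0,0,0,0],
    [80,0,-0.1,0,0,0,0],
    [100,0,-0.14,-0.01,0,0,0],
    [100,0,-0.18,-0.04,0,0,0],
    [100,0.0,-0.21,-0.08,0,0,0],
    [100,0.01,-0.22,-0.125,0,0,0],
    [100,0.02,-0.22,-0.17,0,0,0],
    [100,0.02,-0.22,-0.2,0,0,0],
  ],
)

```text
t: 28.55
tcp_pos: [0.5051, 0.1413, 0.2782]
ee_rot: [-0.707, 0.001, -0.004, 0.707]
ft_force: [-0.3, 0.3, -0.3]
opening: 0.999
```

Run:
```python
from h import *
goal([.5017,-.2589,.28])
im=camera("top"); cv2.imwrite("pics/t8.png",im[:,:,::-1])
im=camera("scene"); cv2.imwrite("pics/s8.png",im[:,:,::-1])
```

```text
t 28.55 tcp [0.5051 0.1413 0.2782] open 0.999 F [-0.3  0.3 -0.3]
shift [-4.000e-04 -1.900e-03 -4.002e-01] turn [-0.0003 -0.0565  0.0044] other [-0.007  3.085 -0.   ]
```

View pics/t8.png

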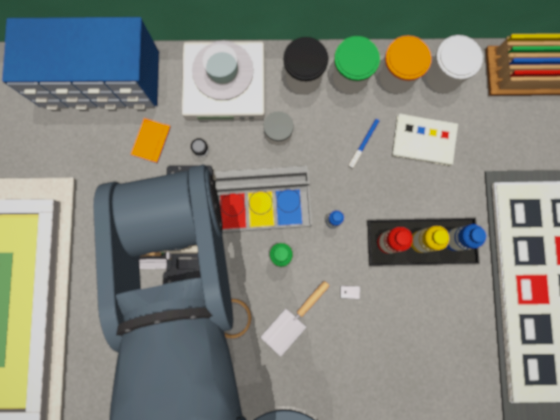

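View pics/s8.png

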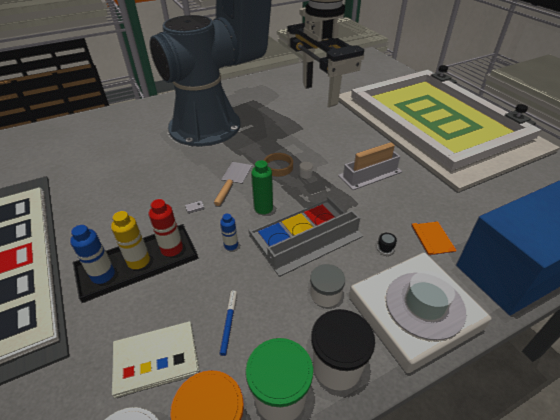

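Request:
jog_arm(
  rows=[
    [100,0,0,-0.025,0,-0.01,0.002],
    [100,0,0,-0.07,0,-0.02,0.004],
    [100,0,0,-0.118,0,-0.035,0.0044],
    [100,0,0,-0.166,0,-0.05,0.0044],
    [100,0,0,-0.214,0,-0.0565,0.0044],
    [100,0,0,-0.262,0,-0.0565,0.0044],
    [100,0,0,-0.31,0,-0.0565,0.0044],
    [100,0,0,-0.352,0,-0.0565,0.0044],
    [100,0,0,-0.385,0,-0.0565,0.0044],
    [100,0,0,-0.4,0,-0.0565,0.0044],
  ],
)

```text
t: 29.65
tcp_pos: [0.5008, -0.261, 0.2779]
ee_rot: [0.707, 0.016, -0.016, -0.707]
ft_force: [-0.1, -0.3, 0.6]
opening: 0.995
```

Run:
```python
from h import *
im=camera("wrist")
goal([.5017,-.2589,.097])
im=camera("top"); cv2.imwrite("pics/t9.png",cv2.resize(im[225:285,85:190,::-1],None,fx=7,fy=7,interpolation=2))
```

```text
t 29.70 tcp [ 0.5008 -0.2616  0.2778] open 0.998 F [-0.9 -0.9  0.1]
shift [0.0012 0.1808 0.0028] turn [ 0.0004 -0.0041 -0.0011] other [2.000e-03 3.138e+00 1.000e-03]
```

View pics/t9.png

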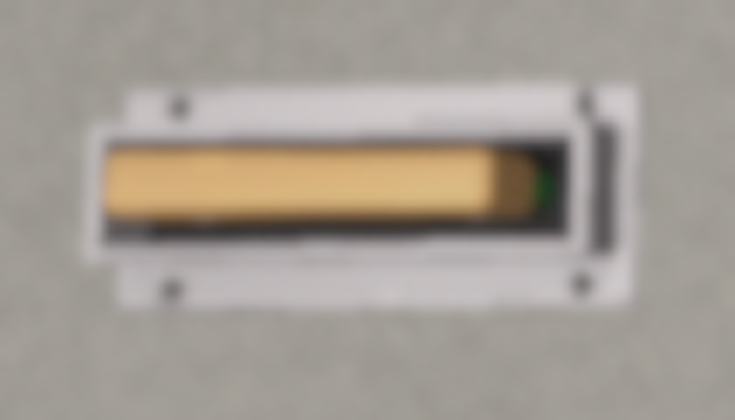

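Request:
jog_arm(
  rows=[
    [100,0.001,0.02,0.002,0,-0.004,0],
    [100,0.001,0.05,0.0028,0,-0.004,0],
    [100,0.001,0.085,0.0028,0,-0.004,0],
    [100,0.001,0.12,0.0028,0,-0.004,0],
    [100,0.001,0.155,0.0028,0,-0.004,0],
    [100,0.001,0.172,0.0028,0,-0.004,0],
    [100,0.001,0.18,0.0028,0,-0.004,0],
    [100,0.001,0.181,0.0028,0,-0.004,0],
  ],
)

```text
t: 30.55
tcp_pos: [0.5018, -0.2556, 0.0966]
ee_rot: [-0.707, -0.017, 0.018, 0.707]
ft_force: [0.3, -0.3, 0.5]
opening: 1.002
```

Request:
jog_arm(
  rows=[
    [50,0,0,0,0,0,0],
    [50,0,0,0,0,0,0],
    [40,0,0,0,0,0,0],
    [40,0,0,0,0,0,0],
    [40,0,0,0,0,0,0],
    [40,0,0,0,0,0,0],
  ],
  force=25,
)

```text
t: 31.15
tcp_pos: [0.502, -0.2558, 0.0968]
ee_rot: [-0.707, -0.017, 0.018, 0.707]
ft_force: [1.0, 0.4, 0.2]
opening: 0.551
```

Request:
jog_arm(
  rows=[
    [40,0,-0.01,0,0,0,0],
    [40,0,-0.03,0,0,0,0],
    [40,0,-0.06,0,0,0,0],
    [40,0,-0.09,0,0,0,0],
    [40,0,-0.12,0,0,0,0],
    [40,0,-0.15,0,0,0,0],
    [40,0,-0.17,0,0,0,0],
    [40,0,-0.18,0,0,0,0],
    [40,0,-0.18,0,0,0,0],
  ],
)

```text
t: 32.05
tcp_pos: [0.5024, -0.256, 0.2778]
ee_rot: [0.707, 0.018, -0.018, -0.707]
ft_force: [0.6, -0.8, -3.9]
opening: 0.552
```

Run:
```python
from h import *
goal([.600,.117,.28])
w=ray("top",crop([[105,148],[492,148],[492,212],[105,215]],85,225,7),.089);print(w.round(4),w.mean(0).round(4))
```

```text
t 32.05 tcp [ 0.5024 -0.256   0.2778] open 0.552 F [ 0.6 -0.8 -3.9]
shift [ 0.1163 -0.0023  0.3676] turn [0.0003 0.0012 0.0002] other [ 0.   -3.14 -0.  ]
[[0.4955 0.4055]
 [0.4942 0.2824]
 [0.4739 0.2818]
 [0.4743 0.4045]] [0.4845 0.3435]
```

Request:
jog_arm(
  rows=[
    [40,0.006,0,0.02,0,0,0],
    [40,0.018,0,0.057,0,0,0],
    [40,0.032,0,0.1,0,0,0],
    [40,0.046,0,0.145,0,0,0],
    [40,0.06,0,0.19,0,0,0],
    [40,0.074,0,0.235,0,0,0],
    [40,0.089,0,0.28,0,0,0],
    [40,0.102,0,0.32,0,0,0],
    [40,0.111,0,0.352,0,0,0],
    [40,0.116,0,0.37,0,0,0],
  ],
)

```text
t: 33.05
tcp_pos: [0.5992, 0.1217, 0.2759]
ee_rot: [0.707, 0.018, -0.019, -0.707]
ft_force: [0.1, -1.0, -3.7]
opening: 0.549
```

Request:
jog_arm(
  rows=[
    [40,0,0,0,0,0,0],
    [40,0,0,0,0,0,0],
  ],
)

```text
t: 33.25
tcp_pos: [0.5987, 0.121, 0.2749]
ee_rot: [0.707, 0.017, -0.02, -0.707]
ft_force: [-0.1, -0.2, -3.9]
opening: 0.547
```

Run:
```python
from h import *
goal([.600,.120,.1025])
```

```text
t 33.25 tcp [0.5987 0.121  0.2749] open 0.547 F [-0.1 -0.2 -3.9]
shift [ 0.002   0.1724 -0.001 ] turn [ 0.0007  0.0034 -0.0045] other [-7.000e-03 -3.138e+00 -1.000e-03]
```

Request:
jog_arm(
  rows=[
    [40,0.001,0.02,-0.001,0,0.003,-0.0045],
    [40,0.002,0.05,-0.001,0,0.003,-0.0045],
    [40,0.002,0.085,-0.001,0,0.003,-0.0045],
    [40,0.002,0.115,-0.001,0,0.003,-0.0045],
    [40,0.002,0.142,-0.001,0,0.003,-0.0045],
    [40,0.002,0.16,-0.001,0,0.003,-0.0045],
    [40,0.002,0.169,-0.001,0,0.003,-0.0045],
    [40,0.002,0.1725,-0.001,0,0.003,-0.0045],
    [40,0.002,0.1725,-0.001,0,0.003,-0.0045],
  ],
)

```text
t: 34.15
tcp_pos: [0.6003, 0.1194, 0.1029]
ee_rot: [0.707, 0.017, -0.017, -0.707]
ft_force: [0.1, 0.7, -3.2]
opening: 0.55
```

Run:
```python
from h import *
goal([.600,.120,.102])
im=camera("scene"); cv2.imwrite("pics/s10.png",cv2.resize(im[150:280,220:400,::-1],None,fx=4.2,fy=4.2,interpolation=2))
```

```text
t 34.15 tcp [0.6003 0.1194 0.1029] open 0.550 F [ 0.1  0.7 -3.2]
shift [-0.0003  0.0009  0.0006] turn [ 0.0008 -0.0003  0.0007] other [-1.000e-03  3.141e+00  1.000e-03]
```

View pics/s10.png

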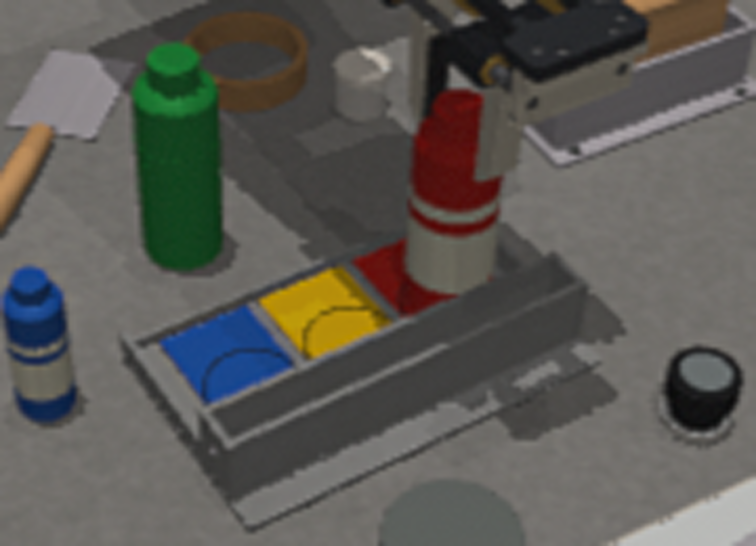

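Request:
jog_arm(
  rows=[
    [40,0,0.001,0,0,0,0],
    [40,0,0.001,0,0,0,0],
    [60,0,0.001,0,0,0,0],
    [75,0,0.001,0,0,0,0],
    [95,0,0.001,0,0,0,0],
    [95,0,0.001,0,0,0,0],
  ],
)

```text
t: 34.8
tcp_pos: [0.6006, 0.1196, 0.1025]
ee_rot: [0.707, 0.018, -0.017, -0.707]
ft_force: [0.3, 0.4, -0.2]
opening: 0.812
```

Request:
jog_arm(
  rows=[
    [95,0,-0.02,0,0,0,0],
    [95,0,-0.06,0,0,0,0],
    [95,0,-0.11,0,0,0,0],
    [95,0,-0.15,-0.01,0,0,0],
    [95,-0.01,-0.175,-0.045,0,0,0],
    [95,-0.025,-0.178,-0.09,0,0,0],
    [95,-0.04,-0.178,-0.14,0,0,0],
    [95,-0.055,-0.178,-0.19,0,0,0],
    [95,-0.07,-0.178,-0.24,0,0,0],
    [95,-0.085,-0.178,-0.285,0,0,0],
  ],
)

```text
t: 35.8
tcp_pos: [0.5297, -0.167, 0.2808]
ee_rot: [0.707, 0.018, -0.017, -0.707]
ft_force: [0.6, 0.1, 0.6]
opening: 0.947
```

Run:
```python
from h import *
goal([.503,-.338,.278])
im=camera("scene"); cv2.imwrite("pics/s11.png",im[:,:,::-1])
```

```text
t 35.80 tcp [ 0.5297 -0.167   0.2808] open 0.947 F [0.6 0.1 0.6]
shift [-0.0351  0.0029 -0.1695] turn [0.0009 0.0001 0.0022] other [ 3.000e-03 -3.141e+00 -1.000e-03]
```

View pics/s11.png

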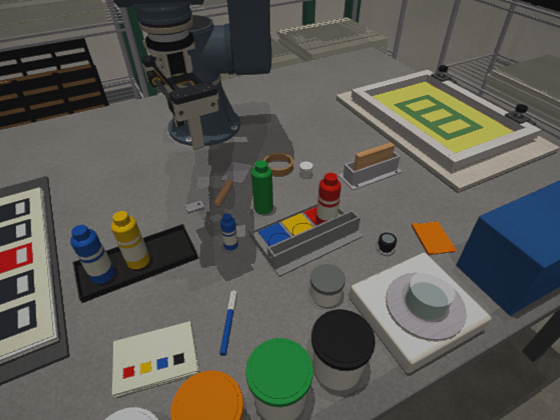

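Request:
jog_arm(
  rows=[
    [100,-0.009,0.002,-0.045,0,0,0],
    [100,-0.018,0.003,-0.09,0,0,0],
    [100,-0.027,0.003,-0.13,0,0,0.002],
    [100,-0.033,0.003,-0.158,0,0,0.002],
    [100,-0.035,0.003,-0.1695,0,0,0.002],
    [100,-0.035,0.003,-0.1695,0,0,0.002],
    [100,-0.035,0.003,-0.1695,0,0,0.002],
  ],
)

```text
t: 36.55
tcp_pos: [0.5011, -0.3428, 0.2782]
ee_rot: [0.708, 0.016, -0.017, -0.706]
ft_force: [-0.4, 0.0, -0.4]
opening: 0.996
```

Run:
```python
from h import *
goal([.503,-.3383,.0972])
```

```text
t 36.55 tcp [ 0.5011 -0.3428  0.2782] open 0.996 F [-0.4  0.  -0.4]
shift [0.0023 0.181  0.0049] turn [ 0.0028 -0.0029 -0.0008] other [1.000e-03 3.139e+00 4.000e-03]
```

Request:
jog_arm(
  rows=[
    [100,0.001,0.02,0.003,0.001,-0.003,0],
    [100,0.0023,0.05,0.0045,0.0028,-0.003,0],
    [100,0.0023,0.085,0.0045,0.0028,-0.003,0],
    [100,0.0023,0.12,0.0045,0.0028,-0.003,0],
    [100,0.0023,0.155,0.0045,0.0028,-0.003,0],
    [100,0.0023,0.172,0.0045,0.0028,-0.003,0],
    [100,0.0023,0.18,0.0045,0.0028,-0.003,0],
    [100,0.0023,0.181,0.0045,0.0028,-0.003,0],
  ],
)

```text
t: 37.35
tcp_pos: [0.5033, -0.3376, 0.097]
ee_rot: [-0.707, -0.017, 0.018, 0.707]
ft_force: [0.3, 0.2, -0.9]
opening: 0.998
```

Request:
jog_arm(
  rows=[
    [50,0,0,0,0,0,0],
    [50,0,0,0,0,0,0],
    [40,0,0,0,0,0,0],
    [40,0,0,0,0,0,0],
    [40,0,0,0,0,0,0],
    [40,0,0,0,0,0,0],
  ],
  force=25,
)

```text
t: 37.95
tcp_pos: [0.5035, -0.3377, 0.0972]
ee_rot: [-0.707, -0.017, 0.018, 0.707]
ft_force: [0.8, 0.4, 1.1]
opening: 0.546
```

Request:
jog_arm(
  rows=[
    [40,0,-0.01,0,0,0,0],
    [40,0,-0.03,0,0,0,0],
    [40,0,-0.06,0,0,0,0],
    [40,0,-0.09,0,0,0,0],
    [40,0,-0.12,0,0,0,0],
    [40,0,-0.15,0,0,0,0],
    [40,0,-0.17,0,0,0,0],
    [40,0,-0.18,0,0,0,0],
    [40,0,-0.18,0,0,0,0],
  ],
)

```text
t: 38.85
tcp_pos: [0.5038, -0.338, 0.2783]
ee_rot: [0.707, 0.018, -0.018, -0.707]
ft_force: [-0.2, -0.4, -1.9]
opening: 0.551
```

Run:
```python
from h import *
goal([.6035,.049,.28])
```

```text
t 38.85 tcp [ 0.5038 -0.338   0.2783] open 0.551 F [-0.2 -0.4 -1.9]
shift [ 0.119  -0.002   0.3815] turn [0.0009 0.0011 0.0004] other [ 1.00e-03 -3.14e+00 -1.00e-03]
```

Request:
jog_arm(
  rows=[
    [40,0.006,0,0.02,0,0,0],
    [40,0.018,0,0.057,0,0,0],
    [40,0.032,0,0.1,0,0,0],
    [40,0.046,0,0.147,0,0,0],
    [40,0.06,0,0.193,0,0,0],
    [40,0.075,0,0.24,0,0,0],
    [40,0.09,-0.001,0.287,0,0,0],
    [40,0.103,-0.002,0.33,0,0,0],
    [40,0.113,-0.002,0.362,0,0,0],
    [40,0.119,-0.002,0.381,0,0,0],
  ],
)

```text
t: 39.85
tcp_pos: [0.6032, 0.0512, 0.2783]
ee_rot: [0.707, 0.018, -0.019, -0.707]
ft_force: [-0.2, -0.8, -2.7]
opening: 0.551
```

Request:
jog_arm(
  rows=[
    [40,0,0,0,0,0,0],
    [40,0,0,0,0,0,0],
  ],
)

```text
t: 40.05
tcp_pos: [0.6026, 0.0512, 0.2769]
ee_rot: [0.707, 0.017, -0.02, -0.707]
ft_force: [-0.1, -0.5, -2.0]
opening: 0.549
```

Run:
```python
from h import *
goal([.6035,.0495,.1027])
```

```text
t 40.05 tcp [0.6026 0.0512 0.2769] open 0.549 F [-0.1 -0.5 -2. ]
shift [ 0.0016  0.1742 -0.0016] turn [ 0.0005  0.004  -0.0046] other [-7.000e-03 -3.138e+00 -1.000e-03]
```

Request:
jog_arm(
  rows=[
    [40,0.001,0.02,-0.0015,0,0.003,-0.0045],
    [40,0.0016,0.05,-0.0015,0,0.003,-0.0045],
    [40,0.0016,0.085,-0.0015,0,0.003,-0.0045],
    [40,0.0016,0.115,-0.0015,0,0.003,-0.0045],
    [40,0.0016,0.143,-0.0015,0,0.003,-0.0045],
    [40,0.0016,0.161,-0.0015,0,0.003,-0.0045],
    [40,0.0016,0.17,-0.0015,0,0.003,-0.0045],
    [40,0.0016,0.174,-0.0015,0,0.003,-0.0045],
    [40,0.0016,0.1745,-0.0015,0,0.003,-0.0045],
  ],
)

```text
t: 40.95
tcp_pos: [0.6037, 0.0491, 0.1028]
ee_rot: [0.707, 0.018, -0.017, -0.707]
ft_force: [-0.1, 0.3, -1.5]
opening: 0.551
```

Request:
jog_arm(
  rows=[
    [40,0,0.001,0,0,0,0],
    [40,0,0.001,0,0,0,0],
    [60,0,0.001,0,0,0,0],
    [75,0,0.001,0,0,0,0],
    [95,0,0.001,0,0,0,0],
    [95,0,0.001,0,0,0,0],
  ],
)

```text
t: 41.55
tcp_pos: [0.6038, 0.0491, 0.1019]
ee_rot: [0.707, 0.018, -0.017, -0.707]
ft_force: [1.0, -0.3, 0.3]
opening: 0.809
```

Request:
jog_arm(
  rows=[
    [95,0,-0.02,0,0,0,0],
    [95,0,-0.06,0,0,0,0],
    [95,0,-0.11,0,0,0,0],
    [95,0,-0.15,-0.01,0,0,0],
    [95,-0.01,-0.175,-0.045,0,0,0],
    [95,-0.025,-0.178,-0.09,0,0,0],
    [95,-0.04,-0.178,-0.14,0,0,0],
    [95,-0.055,-0.178,-0.19,0,0,0],
    [95,-0.07,-0.178,-0.24,0,0,0],
    [95,-0.085,-0.178,-0.285,0,0,0],
  ],
)

```text
t: 42.55
tcp_pos: [0.5332, -0.2376, 0.2803]
ee_rot: [0.707, 0.018, -0.017, -0.707]
ft_force: [0.6, 0.1, -0.6]
opening: 0.951
```

Run:
```python
from h import *
goal([.504,-.42,.278])
im=camera("scene"); cv2.imwrite("pics/s12.png",im[:,:,::-1])
```

```text
t 42.55 tcp [ 0.5332 -0.2376  0.2803] open 0.951 F [ 0.6  0.1 -0.6]
shift [-0.0382  0.0024 -0.1808] turn [0.0008 0.0006 0.0011] other [ 2.000e-03 -3.141e+00 -1.000e-03]
```

View pics/s12.png

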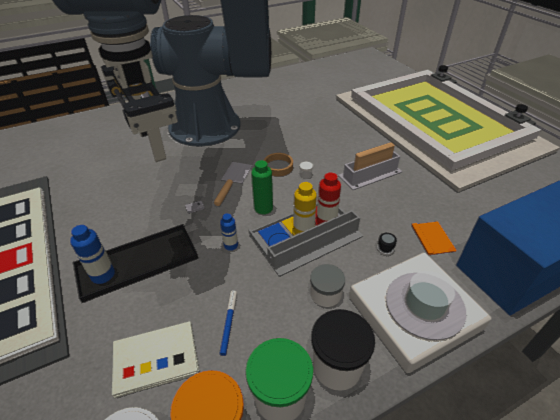

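Request:
jog_arm(
  rows=[
    [100,-0.009,0.002,-0.045,0,0,0],
    [100,-0.019,0.003,-0.09,0,0,0],
    [100,-0.028,0.003,-0.135,0,0,0.001],
    [100,-0.035,0.003,-0.166,0,0,0.001],
    [100,-0.038,0.003,-0.18,0,0,0.001],
    [100,-0.038,0.003,-0.18,0,0,0.001],
    [100,-0.038,0.003,-0.18,0,0,0.001],
    [100,-0.038,0.003,-0.18,0,0,0.001],
  ],
)

```text
t: 43.4
tcp_pos: [0.5021, -0.4238, 0.2779]
ee_rot: [0.708, 0.017, -0.017, -0.706]
ft_force: [0.2, -0.5, 0.6]
opening: 0.998
```

Run:
```python
from h import *
goal([.5041,-.42,.0965])
```

```text
t 43.40 tcp [ 0.5021 -0.4238  0.2779] open 0.998 F [ 0.2 -0.5  0.6]
shift [0.0023 0.1814 0.0042] turn [ 0.003  -0.0015 -0.0008] other [1.00e-03 3.14e+00 5.00e-03]
```

Request:
jog_arm(
  rows=[
    [100,0.001,0.02,0.002,0.001,0,0],
    [100,0.0023,0.05,0.0035,0.003,-0.0015,0],
    [100,0.0023,0.085,0.0035,0.003,-0.0015,0],
    [100,0.0023,0.12,0.0035,0.003,-0.0015,0],
    [100,0.0023,0.155,0.0035,0.003,-0.0015,0],
    [100,0.0023,0.172,0.0035,0.003,-0.0015,0],
    [100,0.0023,0.18,0.0035,0.003,-0.0015,0],
    [100,0.0023,0.181,0.0035,0.003,-0.0015,0],
  ],
)

```text
t: 44.2
tcp_pos: [0.5044, -0.4198, 0.0967]
ee_rot: [-0.707, -0.017, 0.018, 0.707]
ft_force: [0.7, -0.5, 0.7]
opening: 1.001
```

Request:
jog_arm(
  rows=[
    [50,0,0,0,0,0,0],
    [50,0,0,0,0,0,0],
    [40,0,0,0,0,0,0],
    [40,0,0,0,0,0,0],
    [40,0,0,0,0,0,0],
    [40,0,0,0,0,0,0],
  ],
  force=25,
)

```text
t: 44.8
tcp_pos: [0.5046, -0.42, 0.0969]
ee_rot: [-0.707, -0.017, 0.018, 0.707]
ft_force: [1.0, 0.8, 1.5]
opening: 0.555
```

Request:
jog_arm(
  rows=[
    [40,0,-0.01,0,0,0,0],
    [40,0,-0.03,0,0,0,0],
    [40,0,-0.06,0,0,0,0],
    [40,0,-0.09,0,0,0,0],
    [40,0,-0.12,0,0,0,0],
    [40,0,-0.15,0,0,0,0],
    [40,0,-0.17,0,0,0,0],
    [40,0,-0.18,0,0,0,0],
    [40,0,-0.18,0,0,0,0],
  ],
)

```text
t: 45.7
tcp_pos: [0.5049, -0.4202, 0.2782]
ee_rot: [0.707, 0.018, -0.017, -0.706]
ft_force: [0.6, 0.3, -2.2]
opening: 0.549
```

Run:
```python
from h import *
goal([.606,-.019,.28])
```

```text
t 45.70 tcp [ 0.5049 -0.4202  0.2782] open 0.549 F [ 0.6  0.3 -2.2]
shift [ 0.1209 -0.0022  0.3957] turn [0.0011 0.0008 0.0005] other [ 1.000e-03 -3.141e+00 -2.000e-03]
```

Request:
jog_arm(
  rows=[
    [40,0.006,0,0.02,0,0,0],
    [40,0.018,0,0.057,0,0,0],
    [40,0.032,0,0.103,0,0,0],
    [40,0.046,0,0.15,0,0,0],
    [40,0.06,0,0.198,0,0,0],
    [40,0.076,0,0.246,0,0,0],
    [40,0.09,-0.001,0.294,0,0,0],
    [40,0.104,-0.002,0.34,0,0,0],
    [40,0.115,-0.002,0.376,0,0,0],
    [40,0.121,-0.002,0.395,0,0,0],
  ],
)

```text
t: 46.7
tcp_pos: [0.6055, -0.0156, 0.2784]
ee_rot: [0.707, 0.018, -0.019, -0.707]
ft_force: [-0.6, -0.1, -3.0]
opening: 0.548
```

Request:
jog_arm(
  rows=[
    [40,0,0,0,0,0,0],
    [40,0,0,0,0,0,0],
  ],
)

```text
t: 46.9
tcp_pos: [0.6047, -0.0148, 0.2772]
ee_rot: [-0.707, -0.018, 0.02, 0.707]
ft_force: [-0.3, 0.0, -1.1]
opening: 0.552
```

Run:
```python
from h import *
goal([.606,-.0195,.1025])
```

```text
t 46.90 tcp [ 0.6047 -0.0148  0.2772] open 0.552 F [-0.3  0.  -1.1]
shift [ 0.0017  0.1747 -0.0048] turn [-0.0002  0.005  -0.0039] other [-0.006 -3.137  0.   ]
```

Request:
jog_arm(
  rows=[
    [40,0.001,0.02,-0.002,0,0.003,-0.004],
    [40,0.0016,0.05,-0.004,0,0.004,-0.004],
    [40,0.0016,0.085,-0.004,0,0.004,-0.004],
    [40,0.0016,0.115,-0.004,0,0.004,-0.004],
    [40,0.0016,0.143,-0.004,0,0.004,-0.004],
    [40,0.0016,0.161,-0.004,0,0.004,-0.004],
    [40,0.0016,0.17,-0.004,0,0.004,-0.004],
    [40,0.0016,0.1745,-0.004,0,0.004,-0.004],
    [40,0.0016,0.175,-0.004,0,0.004,-0.004],
  ],
)

```text
t: 47.8
tcp_pos: [0.606, -0.0191, 0.1025]
ee_rot: [-0.707, -0.018, 0.017, 0.707]
ft_force: [-0.0, 0.5, -1.1]
opening: 0.549
```

Request:
jog_arm(
  rows=[
    [40,0,0.001,0,0,0,0],
    [40,0,0.001,0,0,0,0],
    [60,0,0.001,0,0,0,0],
    [75,0,0.001,0,0,0,0],
    [95,0,0.001,0,0,0,0],
    [95,0,0.001,0,0,0,0],
  ],
)

```text
t: 48.4
tcp_pos: [0.6061, -0.0191, 0.1017]
ee_rot: [-0.707, -0.018, 0.017, 0.707]
ft_force: [-0.2, 0.2, -0.6]
opening: 0.809
```

Request:
jog_arm(
  rows=[
    [95,0,-0.02,0,0,0,0],
    [95,0,-0.06,0,0,0,0],
    [95,0,-0.11,0,0,0,0],
    [95,0,-0.15,-0.01,0,0,0],
    [95,-0.01,-0.175,-0.045,0,0,0],
    [95,-0.025,-0.178,-0.09,0,0,0],
    [95,-0.04,-0.178,-0.14,0,0,0],
    [95,-0.055,-0.178,-0.18,0,0,0],
    [95,-0.065,-0.178,-0.21,0,0,0],
    [95,-0.065,-0.178,-0.21,0,0,0],
  ],
)

```text
t: 49.4
tcp_pos: [0.5502, -0.2353, 0.2796]
ee_rot: [0.707, 0.016, -0.016, -0.707]
ft_force: [-0.0, 0.4, -0.4]
opening: 0.95
```

Run:
```python
from h import *
im=camera("scene"); cv2.imwrite("pics/s13.png",im[:,:,::-1])
im=camera("top"); cv2.imwrite("pics/t13.png",im[:,:,::-1]);cv2.imwrite("pics/c13.png",cv2.resize(im[160:240,200:320,::-1],None,fx=6,fy=6,interpolation=2))
print(read_state()["tcp_pos"],read_state()["qd"].round(3))
```

```text
[ 0.55125028 -0.23219915  0.27959606] [ 0.034 -0.003  0.004  0.    -0.001  0.003]
```

View pics/s13.png

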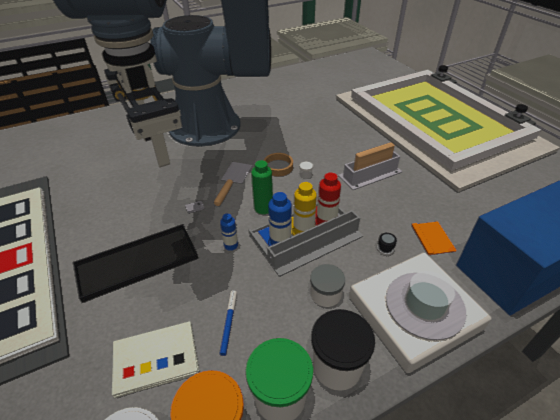

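View pics/c13.png

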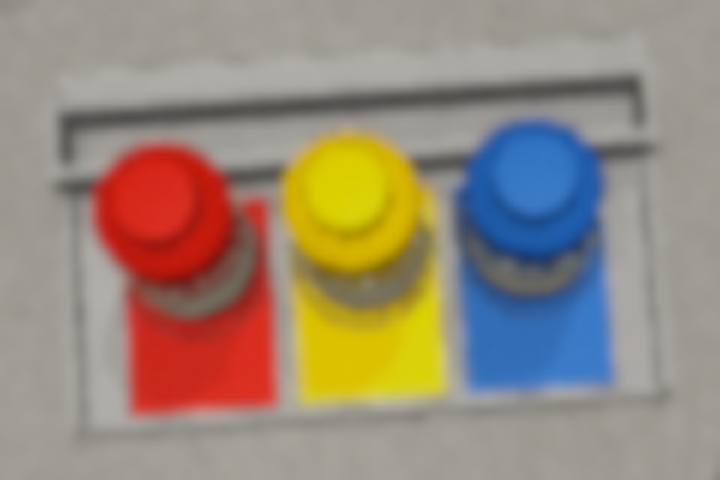

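View pics/t13.png

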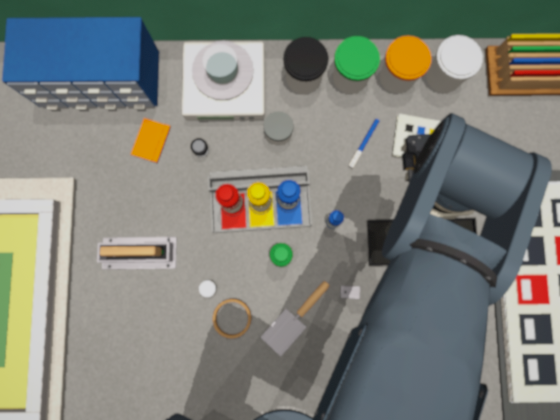

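Request:
jog_arm(
  rows=[
    [95,0,0,0,0,0,0],
    [95,0,0,0,0,0,0],
    [95,0,0,0,0,0,0],
    [95,0,0,0,0,0,0],
  ],
)

```text
t: 49.9
tcp_pos: [0.5515, -0.2316, 0.2796]
ee_rot: [-0.707, -0.018, 0.017, 0.707]
ft_force: [-0.2, -0.1, -0.2]
opening: 0.95
```

Run:
```python
from h import *
c=ray("top",crop([[154,200],[347,189],[536,175]],200,160,6),.157); r=ray("top",crop([[199,299],[363,286],[530,276]],200,155,6),.009)
print((c-r).round(4), read_state()["qd"].round(3)); print(hand_in())
```

```text
[[ 0.0026  0.0004]
 [ 0.0012 -0.0012]
 [ 0.0021 -0.0001]] [-0.004 -0.001  0.    -0.001  0.     0.   ]
the job is handed in; nothing more can be done
None
```

I moved the three bottles into the side tray, drew the squeegee out and stood it blade down in the drip stand. Then I put each bottle back on the tile of its own colour. I handed the job in at about t = 50 s of the 134 s allowed, but the hand-in reports no verdict.

- **Bottles:** in the last top picture all three stand upright. Their cap centres are 1.7 to 2.6 mm from their tile rings, against a limit of 12 mm.
- **Squeegee:** it stands upright and lengthwise, with its centre within about 1.5 mm of the stand's middle. The limits are 20 mm across and 22 mm along.
- **Arm:** it was clear of everything and practically at rest when I handed in.
- **Disagreement:** the wrist and top cameras differed by about 4 to 5 mm in x, so I used values in between. The forces stayed near zero when I gripped the squeegee in its pocket and lowered it into the stand.

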